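# Put the label rolls away in the twist-lock keeper

### The job

Put the two or three white label rolls that stand at the front edge of the cheese display away in the round grey keeper: stack them flat and centred on the white floor of its base. Then set the clear cover over them with its lugs in the base's mouths, push it down and give it a quarter turn clockwise until it locks under the base's lips, and last swing the hasp up until its hook rests over the cover's catch. Leave the white piece of cheese and the cup of picks beside the keeper, and the maroon-lidded jar, where they are.

Things in the scene. Friction and masses are not known exactly. Their poses are not given: they have to be found in the camera images.
- keeper: grey round base of the keeper, fixed, 126 mm across; origin at the centre of its underside on the counter, z up, x through the two mouths. From the middle out: white floor (radius 34.5 mm), black spring gasket ring (radius 37 to 48), steel lips (inner radius 49.5, top z 32, underside z 24), grey collar (radius 58 to 63, top z 34)
- keeper_floor (a point): centre of the white floor of the base, where the rolls are stacked, 26 mm above the counter
- mouth (a point): the mouth at +x of the base: a gap in the lips 26 degrees (24 mm) wide, at radius 53.5 mm, height of the lips' top; the other mouth is across from it, at -x. Yellow marks on the collar show both. The cover's lugs go down here
- lock_mark (a point): locked place of the lug that entered at point mouth, 80 degrees clockwise of it seen from above (green mark on the collar); the other lug's is across from it. On the way the lugs run under the lips; here the underside rises to z 27 mm, so the lugs snap up into a pocket 28 degrees wide that ends at a stop. Turning the other way is blocked
- gasket (a joint): how far the gasket ring is pressed down: 0 m free (top 28 mm above the counter), 0.012 fully pressed (top at 16 mm), about 0.006 with the cover locked. A spring: about 4 N at 0, 9 N fully pressed; the cover's weight helps to press
- cover: clear round cover, open below, 250 g, outer radius 45 mm, inner 41.5, height 116 (112 inside), standing on the counter at first; origin at the centre of its lower rim, z up, x along the handle. Half a turn makes no difference. On the base its rim is at z 32 mm with the lugs on the lips, 28 in the mouths on the free gasket; pressed to 18 or less it can turn; locked it stands at 22
- cover_grip (a point): grip point in the middle of the blue bar handle, on the cover's axis, 138 mm above its rim. The bar lies along the cover's x axis, 70 mm long, 16 mm thick across y, yellow at its ends, from 8 to 34 mm above the cover's top
- cover_lug (a point): outer face of the lug at +x of the cover, 55 mm from its axis, at the rim; 14 mm wide, 5 mm high. The other lug is across from it; both are in line with the handle
- cover_catch (a point): one of the cover's two catches: an ear with a rib at each side, 32 mm above the rim, at -65 degrees from the cover's x axis; the other is across from it. With the cover locked one of them stands in front of the hasp
- hasp (a joint): hasp hinge, rad: 0 closed (upright, its hook over a catch of the locked cover), 0.6 to 0.85 open at the start, 1.0 at most (leaning outward from the base). A friction hinge (0.03 N m) that stays where it is left. It cannot close over a cover that is not locked down
- hasp_hinge (a point): hinge of the hasp on the outside of the base, 90 mm from the base's axis, 18 mm above the counter, at -145 degrees from the base's x axis; the arm swings in the upright plane through the base's axis
- hasp_tip (a point): upper end of the hasp's steel arm, 52 mm from the hinge, its top 10 mm red. The arm is 14 mm wide and 5 mm thick; its hook reaches 40 mm inward, 38 to 44 mm above the hinge when closed
- roll_1: white roll of labels standing flat on the counter, 60 mm diameter, 32 mm high, 70 g, solid to the touch; origin at the centre of its underside, z up; may be absent
- roll_2: white roll of labels standing flat on the counter, 60 mm diameter, 32 mm high, 70 g, solid to the touch; origin at the centre of its underside, z up; may be absent
- roll_3: white roll of labels standing flat on the counter, 60 mm diameter, 32 mm high, 70 g, solid to the touch; origin at the centre of its underside, z up; may be absent
- cheese_piece: film-wrapped piece of white cheese, 64 x 88 x 48 mm, bystander; origin at its underside
- pick_cup: cup of tasting picks, 65 mm across, 70 mm high, bystander; origin at its underside
- spread_jar_05: jar with a maroon lid, 75 mm across, 62 mm high, bystander; origin at its underside

How it is judged:
By the outcome, as a careful person would: the job done as asked, in the order asked, and still so for the second after the job is handed in, with the robot touching nothing.
Of roll_1, roll_2, roll_3 only 2 to 3 are there at a start; the rules pass over those that are not, and their reading is None.
At some moment in a run one of cover may be knocked a few centimetres aside while the robot is not near it.
It also fails if it takes over 200 s, if anything falls off the work surface, if the arm or the gripper's body presses on something with over 40 N, if the wrist force passes 120 N, or if a joint passes its speed limit or range.

### The arm

A 6-joint arm with a two-finger parallel gripper is mounted at the origin on a cart in front of the work surface, level with it; the furniture and walls round the work are solid. World frame = base frame: x ahead of the robot, y to its left, z up, the work surface at z = 0. Lengths are in m, angles in rad, forces in N, time in s.
With the tool pointing down it reaches from about 0.325 to 0.775 m from the base axis. Payload 5.5 kg.
Tool frame: the origin (TCP) lies midway between the tips of the shut fingers; the grasp point (between the pads) lies 19 mm behind it; z points along the fingers, y is the line along which they close (so a half turn about z gives the same grasp; the last joint's range is limited). The gripper opens to 88 mm and grips with 3 to 60 N. Pads are 20 mm wide; open, the fingers measure 115 mm over their backs; the gripper's body (75 mm by 178 mm) begins 61 mm behind the grasp point.
Start: joints at [-1.356, 0.091, 1.231, -0, 1.82, -0.057], TCP at [0.161, -0.578, 0.185] pointing down, gripper open.
Joint ranges: [-2.87, 2.87], [-0.86, 2.18], [0.17, 2.46], [-1.51, 4.65], [0.06, 2.69], [-2.65, 2.65]. Speed limits (rad/s): [2.57, 2.57, 3.01, 3.14, 3.14, 3.14].

### API

Orientations are given as a unit quaternion [x, y, z, w].
In Python, from rig import arm gives the robot as it stands. The module is installed in compiled form; this text tells all that it offers.
- The arm moves only by the tool jog_arm, never from a script. Its argument "targets" is one flat list of numbers, 7 for each row, row after row: the shift along the tool's x, y, z in mm, then the turn, a rotation vector about the tool's x, y, z in degrees, then the opening, from 0 (shut) to 1 (fully open). A call has 1 to 12 rows; each row is the pose to reach, as a shift and turn from the pose commanded when the call began, along the tool's axes at that moment; what a row does not reach only later rows make up. A row lasts 1/10 s, in which the tool goes at most 50 mm and 8.59 degrees, less where a joint would pass 70% of its speed; a pose out of reach is approached as far as the arm can. A call with a gripper value outside its range is refused whole. The fingers move at their own pace and stop on an object; "squeeze" is the grip in N (left out, the last holds). Time passes only in rows, so rows that repeat a pose let the fingers close. It gives the time, the measured TCP pose, the force, the opening and the grip force at its end, in the units of the state.
- arm.read_state(): the state, without advancing time (a new reading comes with each control period).
- arm.snapshot(name): name is "scene" or "top"; returns the picture (400x640x3 uint8, blue, green, red); there is no depth.
- arm.calibration(name): a dict with "mtx" (3x3 intrinsics, pixels), "origin" and "orientation" of the camera in the world. Camera axes: x right, y down, z forward; pixel columns grow to the right and rows downward; lengths in m; the calibration is good to about 2 mm. A picture is of the moment at which its call begins. calibration takes no time and is no camera call.
- arm.hand_in(): hands the job in; it is judged then, once.
Trained networks look in the newest picture that a camera, given by its name, has taken for a name from the list of things; names that differ only in an ending like _2 or _b are one class to them, and where a whole thing is asked for, a point or a joint stands for the part that bears it (a point fixed in the world has none). Each returns a list of dicts, best first, with "score" (0 to 1); they miss things now and then, are a little off and sometimes report something else, mostly with a low value. They report only what shows in the picture. A call takes as long as a camera call.
- arm.cut_out(camera, query): "region" (400x640 bool, what is visible of it) and "uv" ([column, row] in pixels, amid what is visible of it).
The state is a dict: "time": time; "joint_pos": joint angles; "qd": joint speeds; "tau": joint torques, N m; "eef_pos": TCP position; "tcp_rot": TCP orientation; "wrist_force": force on the tool from outside, world axes, zero at the start; "ft_torque": the same for the moment, N m; "gripper_width": finger opening in m; "finger_force": force on a finger pad.
Only numpy, scipy, OpenCV 4.12 (cv2) and the standard library are available. Lean on these libraries where they do the work, as an engineer would, in place of code of your own. Each camera call takes 0.05 s, during which the arm holds its last target. There are 200 camera calls.

## Working session

There is one attempt and no reset: what is moved stays moved. The work goes in short steps, Python scripts to look and compute and a tool call to move; the robot and the scene stay as the last step left them, time stands still between calls to the robot, and variables do not carry over. Pictures are saved under pics/ and viewed, at most 14 in all, crops included, and the job is handed in when it is done.

Besides the shell and the picture viewer there is one more tool, called by a JSON object that holds its "api" and its "payload". jog_arm: Moves the arm, as the interface text tells. Its arguments: {"type":"object","properties":{"targets":{"type":"array"},"squeeze":{"type":"number"}},"required":["targets"]}

```bash
mkdir -p pics
cat > h.py <<'E'
import numpy as np, cv2
from rig import arm
from scipy.spatial.transform import Rotation as R
def cal(n):
    c=arm.calibration(n); M=np.array(c["mtx"]); o=np.array(c["origin"]); q=np.array(c["orientation"])
    Rm=q if q.shape==(3,3) else R.from_quat(q).as_matrix()
    return M,o,Rm
def ray(n,uv,z):
    M,o,Rm=cal(n); d=Rm@np.linalg.solve(M,[uv[0],uv[1],1.]); return o+d*(z-o[2])/d[2]
def proj(n,p):
    M,o,Rm=cal(n); q=M@(Rm.T@(np.array(p)-o)); return q[:2]/q[2]
def tri(a,ua,b,ub):
    A=[];y=[]
    for n,uv in((a,ua),(b,ub)):
        M,o,Rm=cal(n); d=Rm@np.linalg.solve(M,[uv[0],uv[1],1.]); d/=np.linalg.norm(d)
        P=np.eye(3)-np.outer(d,d); A.append(P); y.append(P@o)
    return np.linalg.lstsq(np.vstack(A),np.hstack(y),rcond=None)[0]
E
python3 - <<'E'
from h import *
np.set_printoptions(precision=3,suppress=True)
for n in("scene","top"):
    im=arm.snapshot(n); cv2.imwrite(f"pics/{n}0.png",im); print(n,*cal(n))
    for q in("keeper","cover","roll_1","cheese_piece","pick_cup","spread_jar_05","cover_grip","hasp_tip","mouth","lock_mark","keeper_floor","cover_lug","hasp"):
        try:
            for r in arm.cut_out(n,q)[:4]: print(q,round(r["score"],2),np.array(r["uv"]),r["region"].sum(),ray(n,r["uv"],0.03))
        except Exception as e: print(q,e)
print(arm.read_state())
E
```

```text
scene [[456.56    0.    318.395]
 [  0.    456.56  196.235]
 [  0.      0.      1.   ]] [-0.404 -0.638  1.058] [[ 0.603 -0.498  0.623]
 [-0.798 -0.37   0.476]
 [-0.006 -0.784 -0.62 ]]
roll_1 0.76 [370.9 270.2] 259 [ 0.437 -0.192  0.03 ]
roll_1 0.56 [429.6 303. ] 391 [ 0.431 -0.389  0.03 ]
cheese_piece 0.49 [289.9 170.5] 90 [0.692 0.339 0.03 ]
spread_jar_05 0.57 [446.1 275.7] 327 [ 0.552 -0.382  0.03 ]
spread_jar_05 0.24 [368.2 270.6] 285 [ 0.431 -0.186  0.03 ]
top [[386.921   0.    325.063]
 [  0.    386.921 198.202]
 [  0.      0.      1.   ]] [0.257 0.071 1.503] [[-0.029 -0.982  0.184]
 [-1.     0.03   0.006]
 [-0.012 -0.184 -0.983]]
keeper 0.62 [261.8 207.2] 908 [0.506 0.326 0.03 ]
cover 0.61 [215.  216.8] 736 [0.474 0.507 0.03 ]
roll_1 0.78 [445.5 213.1] 189 [ 0.461 -0.379  0.03 ]
roll_1 0.57 [392.6 214.9] 204 [ 0.46  -0.176  0.03 ]
cheese_piece 0.52 [262.2 171.5] 244 [0.648 0.325 0.03 ]
pick_cup 0.74 [229.1 183. ] 282 [0.606 0.454 0.03 ]
pick_cup 0.63 [209.8 216.2] 755 [0.477 0.527 0.03 ]
pick_cup 0.56 [256.7 200.1] 200 [0.534 0.346 0.03 ]
spread_jar_05 0.8 [446.9 182. ] 353 [ 0
[... 258 characters left out ...]
] 951 [0.51  0.341 0.03 ]
lock_mark 0.34 [210.7 214.5] 722 [0.483 0.523 0.03 ]
keeper_floor 0.92 [259.5 206.8] 887 [0.508 0.335 0.03 ]
cover_lug 0.67 [210.5 215.2] 734 [0.481 0.524 0.03 ]
hasp 0.46 [283.6 204.7] 61 [0.513 0.242 0.03 ]
{'time': 1.4, 'joint_pos': array([-1.356,  0.091,  1.231,  0.   ,  1.82 , -0.057]), 'qd': array([ 0.001,  0.   ,  0.001, -0.001,  0.   ,  0.   ]), 'tau': array([  0.   , -44.619, -40.65 ,   0.07 ,   0.02 ,  -0.   ]), 'eef_pos': array([ 0.161, -0.578,  0.185]), 'tcp_rot': array([ 0.991,  0.135,  0.   , -0.   ]), 'wrist_force': array([ 0.08 , -0.031,  0.522]), 'ft_torque': array([-0.001,  0.011,  0.05 ]), 'finger_force': 0.0, 'gripper_width': 0.08761820431440097}
```

Run:
```python
from h import *
t=cv2.imread("pics/top0.png"); c=t[130:270,150:310]; cv2.imwrite("pics/topk.png",cv2.resize(c,None,fx=4.2,fy=4.2,interpolation=cv2.INTER_CUBIC))
```

```text
(no output)
```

View pics/scene0.png

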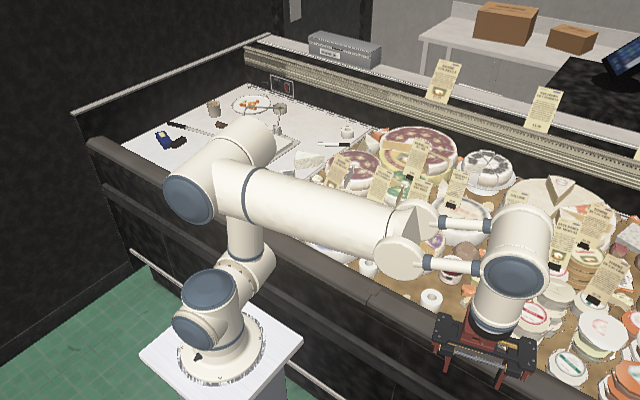

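View pics/top0.png

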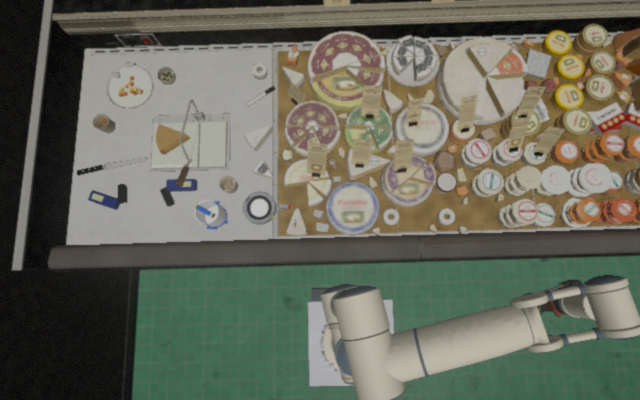

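View pics/topk.png

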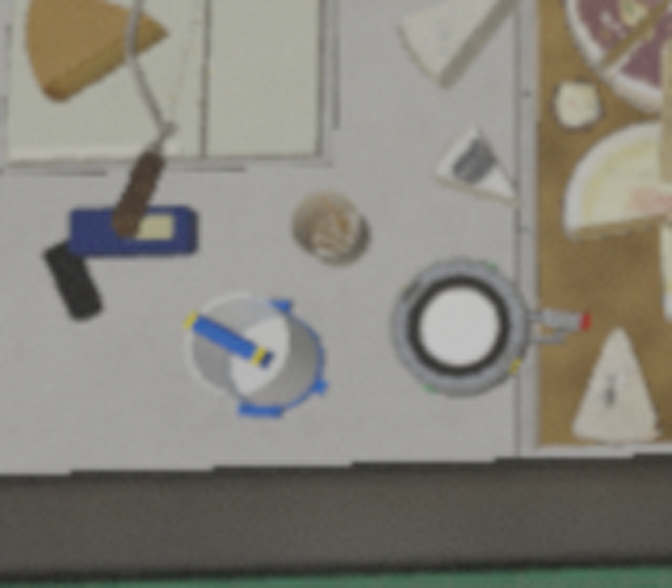

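The scene view shows the arm over the display, with rolls near (371,270) and (430,303). The top view shows the keeper at (259,208), its hasp to the right with the red tip at (289,206), the cover at (210,213) with its handle running down to the right, the pick cup at (229,184), and rolls at (391,216) and (447,216). Next I refine these positions.

```bash
cat >> h.py <<'E'
from scipy.optimize import least_squares
def cyl(x,y,parts):
    t=np.linspace(0,2*np.pi,60)
    return np.array([[x+r*np.cos(a),y+r*np.sin(a),z] for r,z in parts for a in t])
def projs(n,P):
    M,o,Rm=cal(n); q=(P-o)@Rm@M.T; return q[:,:2]/q[:,2:]
def hullc(n,x,y,parts):
    h=cv2.convexHull(projs(n,cyl(x,y,parts)).astype(np.float32)); m=cv2.moments(h); return np.array([m["m10"]/m["m00"],m["m01"]/m["m00"]]),m["m00"]
def fit(n,uv,parts,x0):
    return least_squares(lambda p:hullc(n,p[0],p[1],parts)[0]-uv,x0).x
def cent(mask): 
    r,c=np.nonzero(mask); return np.array([c.mean(),r.mean()])
def comp(mask,uv):
    k,l,s,c=cv2.connectedComponentsWithStats(mask.astype(np.uint8)); 
    i=1+np.argmin(np.linalg.norm(c[1:]-uv,axis=1)+ (s[1:,4]<3)*1e3); return l==i
ROLL=[(.03,0),(.03,.032)]
def world_shift(target,psi):
    """target TCP xyz, tool y angle deg (tool down) -> shift mm in tool axes, turn about tool z deg, from measured pose"""
    s=arm.read_state(); Rm=R.from_quat(s["tcp_rot"]).as_matrix()
    a=np.radians(psi); y=np.array([np.cos(a),np.sin(a),0]); z=np.array([0,0,-1.]); T=np.c_[np.cross(y,z),y,z]
    return (Rm.T@(np.array(target)-s["eef_pos"])*1000).round(1), np.degrees(R.from_matrix(Rm.T@T).as_rotvec()).round(2)
E
python3 - <<'E'
from h import *
np.set_printoptions(precision=4,suppress=True)
t=cv2.imread("pics/top0.png"); s=cv2.imread("pics/scene0.png"); hsv=cv2.cvtColor(t,cv2.COLOR_BGR2HSV)
arm.snapshot("top"); arm.snapshot("scene")
for n in("top","scene"):
  for r in arm.cut_out(n,"roll_1"):
    if r["score"]>.4: u=cent(r["region"]); print("roll",n,u,fit(n,u,ROLL,ray(n,u,.02)[:2]),r["region"].sum(),hullc(n,*ray(n,u,.02)[:2],ROLL)[1])
for r in arm.cut_out("top","keeper_floor")[:1]:
    reg=r["region"]; u=cent(reg); print("keeper",u,fit("top",u,[(.063,0),(.063,.034)],[.5,.33]))
# white floor
g=(hsv[...,2]>190)&(hsv[...,1]<40); m=comp(g,[259,208]); print("floor",m.sum(),ray("top",cent(m),.026))
k=ray("top",cent(m),.026)
for nm,lo,hi in(("yellow",20,35),("green",40,85),("blue",100,125),("red",0,8)):
    mm=(hsv[...,0]>=lo)&(hsv[...,0]<=hi)&(hsv[...,1]>90); z=np.zeros_like(mm); z[185:240,190:300]=1; mm&=z
    kk,l,st,c=cv2.connectedComponentsWithStats(mm.astype(np.uint8))
    for i in range(1,kk):
        p=ray("top",c[i],.034); print(nm,st[i,4],c[i],p,np.degrees(np.arctan2(p[1]-k[1],p[0]-k[0])),np.hypot(*(p-k)[:2]))
a=cv2.resize(t[185:240,330:500],None,fx=4.5,fy=4.5,interpolation=cv2.INTER_CUBIC); b=cv2.resize(s[240:330,330:470],None,fx=3.6,fy=3.6,interpolation=cv2.INTER_CUBIC)
W=max(a.shape[1],b.shape[1]); f=lambda x:cv2.copyMakeBorder(x,0,0,0,W-x.shape[1],0)
cv2.imwrite("pics/rolls.png",np.vstack([f(a),f(b)]))
print(proj("scene",[.5,.33,.03]),proj("scene",[.48,.5,.1]))
E
```

```text
roll top [390.6786 216.8724] [ 0.4548 -0.1706] 196 214.33841717033647
roll top [445.8357 216.5314] [ 0.4498 -0.3831] 207 230.84336240100674
roll top [261.0543 207.7543] [0.5059 0.3311] 920 212.97748403437436
roll scene [367.7371 268.    ] [ 0.4504 -0.1732] 251 366.8844830635935
roll scene [430.9439 299.7073] [ 0.455  -0.3827] 410 440.9823702350259
keeper [261.2982 207.8419] [0.5054 0.3296]
floor 172 [0.5067 0.3382 0.026 ]
yellow 13 [281.5385 189.1538] [0.5739 0.2486 0.034 ] -53.1570549882988 0.11194727777383844
yellow 4 [289.5 185.5] [0.5874 0.2175 0.034 ] -56.24038232741601 0.1452080187973797
yellow 1 [295. 185.] [0.5888 0.196  0.034 ] -60.02031562473981 0.1641296454579306
yellow 2 [284.  187.5] [0.5801 0.239  0.034 ] -53.507729156039765 0.12342255496836974
yellow 1 [292. 187.] [0.5812 0.2078 0.034 ] -60.284253830492545 0.15012366789003814
yellow 1 [290. 188.] [0.5774 0.2157 0.034 ] -60.025291912868326 0.14147316793656478
yellow 1 [292. 189.] [0.5732 0.2079 0.034 ] -62.96997034141976 0.14625433215932576
yellow 1 [295. 189.] [0.5728 0.1963 0.034 ] -65.02851634647821 0.156577887245370
[... 2687 characters left out ...]
2387 0.034 ] -137.2312569311546 0.14649300373019752
blue 19 [192.3684 187.2105] [0.5925 0.5967 0.034 ] 71.64965439102231 0.2723726691873307
blue 6 [216.8333 202.3333] [0.5296 0.4996 0.034 ] 81.95003621618541 0.16303278496070603
blue 60 [202.8    209.9833] [0.5013 0.5532 0.034 ] 91.46235320160741 0.21509152858393038
blue 1 [213. 215.] [0.4805 0.5133 0.034 ] 98.52340934956858 0.17703245557677777
blue 8 [225.5   221.125] [0.4553 0.4646 0.034 ] 112.1343994680243 0.13648310464764357
blue 23 [211.0435 227.3043] [0.4332 0.5196 0.034 ] 112.06965586006396 0.19574608288168116
red 6 [288.8333 206.    ] [0.5066 0.221  0.034 ] -90.05363174684648 0.11720051975097484
[257.8664 195.6778] [218.6909 166.4913]
```

View pics/rolls.png

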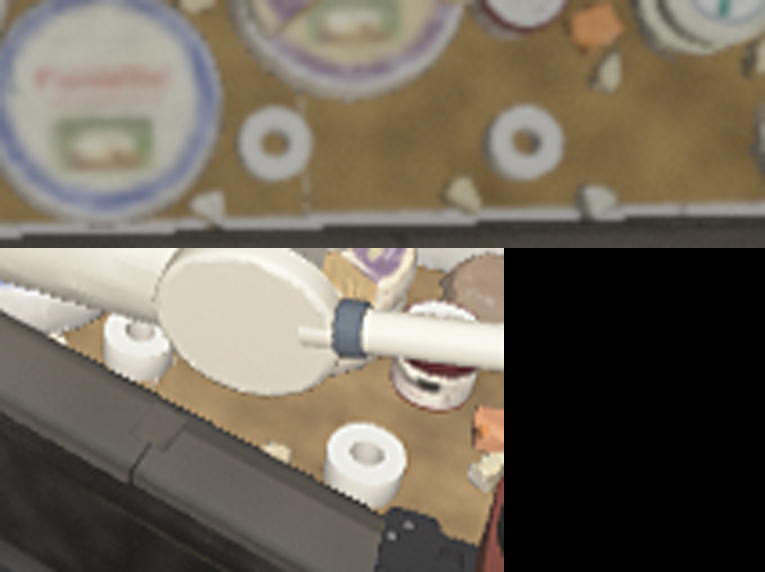

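The crops show two free-standing white rolls, at top-view pixels (391.3,217) and (446.7,217). The scene crop confirms both and shows no third one. I still need a tighter keeper centre and the cover handle.

Run:
```python
from h import *
np.set_printoptions(precision=4,suppress=True)
ims=[arm.snapshot("top").astype(float) for _ in range(4)]
t=np.mean(ims,0).astype(np.uint8)
for nm,uv in(("A",[391.3,217]),("B",[446.7,217])):
    # bright region of roll near uv
    g=cv2.cvtColor(t,cv2.COLOR_BGR2HSV); m=(g[...,1]<40)&(g[...,2]>120)
    y,x=np.ogrid[:400,:640]; m&=(x-uv[0])**2+(y-uv[1])**2<12**2
    cn=max(cv2.findContours(m.astype(np.uint8),0,1)[0],key=cv2.contourArea); M=cv2.moments(cv2.convexHull(cn)); u=np.array([M["m10"],M["m01"]])/M["m00"]
    print(nm,u,M["m00"],fit("top",u,ROLL,ray("top",u,.02)[:2]),ray("top",uv,.032))
u0,v0=235,183
c=cv2.resize(t[v0:v0+50,u0:u0+50],None,fx=8,fy=8,interpolation=cv2.INTER_CUBIC); gr=cv2.cvtColor(c,cv2.COLOR_BGR2GRAY)
# radial edge fit: maximise floor/gasket/lip contrast
def at(x,y,r,z):
    p=projs("top",cyl(x,y,[(r,z)])); q=((p-[u0,v0]+.5)*8-.5).astype(np.float32); return cv2.remap(gr,q[:,0].reshape(1,-1),q[:,1].reshape(1,-1),1).astype(float).ravel()
best=[]
for x in np.arange(.49,.525,.001):
  for y in np.arange(.315,.35,.001):
    best.append((at(x,y,.028,.026).mean()-at(x,y,.0425,.028).mean()*2+at(x,y,.053,.032).mean()-at(x,y,.0425,.028).std(),x,y))
best.sort(reverse=True); print(best[:4]); k=np.array(best[0][1:])
for uv,z in(([272.33,216.33],.034),([288.83,206],.06)): p=ray("top",uv,z); print(p,np.degrees(np.arctan2(*(p[:2]-k)[::-1])),np.hypot(*(p[:2]-k)))
e=[ray("top",u,.15) for u in([194.5,206],[211.2,214.2])]; b=ray("top",[202.8,210],.15)
print("handle",e,(e[0]+e[1])/2,b,np.degrees(np.arctan2(*(e[0]-e[1])[:2][::-1])))
cv=b
for uv,z in(([225.5,221.1],.003),([216.8,202.3],.032),([211,227.3],.032)): p=ray("top",uv,z); print(p,np.degrees(np.arctan2(*(p-cv)[:2][::-1])),np.hypot(*(p-cv)[:2]))
# unroll the collar to find marks
h=cv2.cvtColor(c,cv2.COLOR_BGR2HSV)
a=np.arange(0,360,6); pts=np.array([[k[0]+.0605*np.cos(np.radians(i)),k[1]+.0605*np.sin(np.radians(i)),.034] for i in a]); q=((projs("top",pts)-[u0,v0]+.5)*8-.5).round().astype(int)
print([(int(i),tuple(map(int,h[v,u]))) for i,(u,v) in zip(a,q) if h[v,u][1]>35])
for T,p in(((.4525,-.383,.15),-90),):print(world_shift(T,p))
```

```text
A [390.5 216.5] 189.0 [ 0.4563 -0.17  ] [ 0.4523 -0.1707  0.032 ]
B [446.3152 216.4378] 193.0 [ 0.4501 -0.385 ] [ 0.4459 -0.3818  0.032 ]Traceback (most recent call last):
  File "<stdin>", line 19, in <module>
  File "<stdin>", line 15, in at
  File "h.py", line 23, in projs
    M,o,Rm=cal(n); q=(P-o)@Rm@M.T; return q[:,:2]/q[:,2:]
           ~~~^^^
  File "h.py", line 5, in cal
    c=arm.calibration(n); M=np.array(c["mtx"]); o=np.array(c["origin"]); q=np.array(c["orientation"])
ValueError: time passes only in moves, steps and waits
```

```bash
sed -i 's/^def cal(n):/import functools\n@functools.lru_cache(None)\ndef cal(n):/' h.py
cat > k.py <<'E'
from h import *
np.set_printoptions(precision=4,suppress=True)
t=arm.snapshot("top")
u0,v0=235,183
c=cv2.resize(t[v0:v0+50,u0:u0+50],None,fx=8,fy=8,interpolation=cv2.INTER_CUBIC); gr=cv2.cvtColor(c,cv2.COLOR_BGR2GRAY)
def at(x,y,r,z):
    p=projs("top",cyl(x,y,[(r,z)])); q=((p-[u0,v0]+.5)*8-.5).astype(np.float32); return cv2.remap(gr,q[:,0].reshape(1,-1),q[:,1].reshape(1,-1),1).astype(float).ravel()
best=[]
for x in np.arange(.49,.525,.001):
  for y in np.arange(.315,.35,.001):
    best.append((at(x,y,.028,.026).mean()-at(x,y,.0425,.028).mean()*2+at(x,y,.053,.032).mean()-at(x,y,.0425,.028).std(),x,y))
best.sort(reverse=True); print(best[:4]); k=np.array(best[0][1:])
for uv,z in(([272.33,216.33],.034),([288.83,206],.06)): p=ray("top",uv,z); print(p,np.degrees(np.arctan2(*(p[:2]-k)[::-1])),np.hypot(*(p[:2]-k)))
e=[ray("top",u,.15) for u in([194.5,206],[211.2,214.2])]; b=ray("top",[202.8,210],.15)
print("handle",e,(e[0]+e[1])/2,b,np.degrees(np.arctan2(*(e[0]-e[1])[:2][::-1])))
cv=b
for uv,z in(([225.5,221.1],.003),([216.8,202.3],.032),([211,227.3],.032)): p=ray("top",uv,z); print(p,np.degrees(np.arctan2(*(p-cv)[:2][::-1])),np.hypot(*(p-cv)[:2]))
h=cv2.cvtColor(c,cv2.COLOR_BGR2HSV)
a=np.arange(0,360,5); pts=np.array([[k[0]+.0605*np.cos(np.radians(i)),k[1]+.0605*np.sin(np.radians(i)),.034] for i in a]); q=((projs("top",pts)-[u0,v0]+.5)*8-.5).round().astype(int)
print([(int(i),tuple(map(int,h[v,u]))) for i,(u,v) in zip(a,q) if h[v,u][1]>35])
E
python3 k.py; python3 -c "
from h import *
print(world_shift((.452,-.383,.15),-90))"
```

```text
[(np.float64(202.76602575951466), np.float64(0.507), np.float64(0.338)), (np.float64(202.67625711545162), np.float64(0.506), np.float64(0.338)), (np.float64(201.2936251013705), np.float64(0.506), np.float64(0.337)), (np.float64(201.0667397674881), np.float64(0.507), np.float64(0.337))]
[0.4684 0.2848 0.034 ] -125.97253906797033 0.06570041044583405
[0.5022 0.2184 0.06  ] -92.28703183578848 0.11973036363848684
handle [array([0.4973, 0.5452, 0.15  ]), array([0.4659, 0.4848, 0.15  ])] [0.4816 0.515  0.15  ] [0.4819 0.5152 0.15  ] 62.58694635162098
[0.4596 0.4729 0.003 ] -117.86469940743962 0.04775400521223791
[0.5301 0.5003 0.032 ] -17.089191711464363 0.05038545086641781
[0.4335 0.5204 0.032 ] 173.8373169287655 0.04874448925127689
[(235, (27, 38, 127))]
(array([ 332.6, -109.7,   35.1]), array([-0.  , -0.  , 15.57]))
```

```bash
python3 -c "
from h import *
print(world_shift((.451,-.383,.10),-60))"
```

```text
(array([ 331.6, -110. ,   85.1]), array([ -0.  ,  -0.  , -14.43]))
```

{"api": "jog_arm", "payload": {"targets": [331.6, -110, 0, 0, 0, -14.4, 0.85, 331.6, -110, 0, 0, 0, -14.4, 0.85, 331.6, -110, 0, 0, 0, -14.4, 0.85, 331.6, -110, 0, 0, 0, -14.4, 0.85, 331.6, -110, 0, 0, 0, -14.4, 0.85, 331.6, -110, 0, 0, 0, -14.4, 0.85, 331.6, -110, 0, 0, 0, -14.4, 0.85, 331.6, -110, 0, 0, 0, -14.4, 0.85, 331.6, -110, 0, 0, 0, -14.4, 0.85, 331.6, -110, 85, 0, 0, -14.4, 0.85, 331.6, -110, 85, 0, 0, -14.4, 0.85, 331.6, -110, 85, 0, 0, -14.4, 0.85], "squeeze": 20}}

```text
time: 3.1
eef_pos: [0.4471, -0.3819, 0.0936]
tcp_rot: [0.966, 0.257, -0.003, -0.005]
wrist_force: [-0.4, -0.9, -0.8]
gripper_width: 0.0747
finger_force: 0.0
```

Run:
```python
from h import *
s=arm.read_state(); print(s["time"],s["eef_pos"],s["tcp_rot"],s["wrist_force"])
for n in("scene","top"):
    im=arm.snapshot(n); cv2.imwrite(f"pics/{n}1.png",im)
    for r in arm.cut_out(n,"roll_1")[:3]: u=cent(r["region"]);print(n,r["score"],u,r["region"].sum(),fit(n,u,ROLL,ray(n,u,.02)[:2]))
u=proj("scene",s["eef_pos"]).astype(int); im=cv2.imread("pics/scene1.png"); cv2.circle(im,u.tolist(),1,(0,0,255),-1)
for p in cyl(.451,-.383,[(.03,.032)])[::5]: cv2.circle(im,proj("scene",p).round().astype(int).tolist(),0,(255,0,0),-1)
c=im[u[1]-40:u[1]+60,u[0]-65:u[0]+65]; cv2.imwrite("pics/b1.png",cv2.resize(c,None,fx=5.5,fy=5.5,interpolation=cv2.INTER_CUBIC))
print(u,world_shift((.451,-.383,.007),-60))
```

```text
3.1 [ 0.44706548 -0.38190875  0.09364413] [ 0.96626585  0.25748885 -0.00306427 -0.0045169 ] [-0.36560369 -0.89633102 -0.79430372]
scene 0.65 [368.43604651 265.9505814 ] 344 [ 0.45894047 -0.17042238]
scene 0.58 [431.06733167 299.70074813] 401 [ 0.45527599 -0.3830093 ]
top 0.5 [390.67525773 216.95360825] 194 [ 0.45447561 -0.1705446 ]
top 0.44 [439.69230769 217.        ] 26 [ 0.44865648 -0.35930469]
[433 283] (array([ 0.4, -2. , 96.4]), array([ 0.24, -0.06, -0.1 ]))
```

View pics/b1.png

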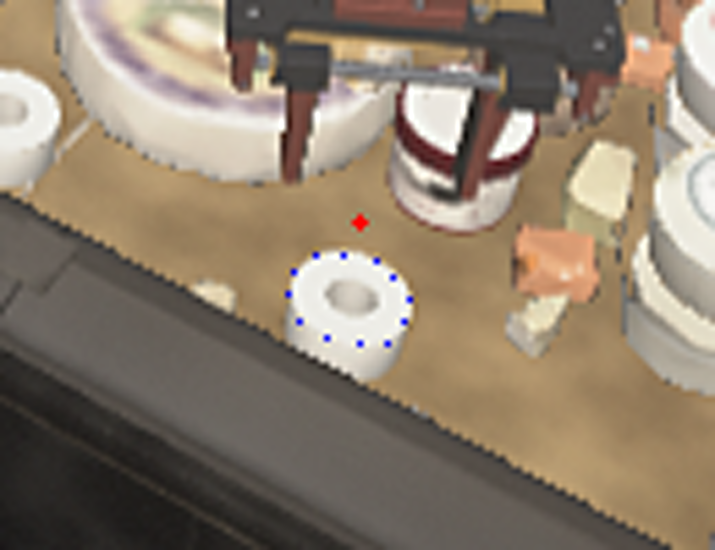

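The crop shows roll B at (350,300) with the blue model ring on it, and the fingertips at (292,180) and (470,195), still above and behind it. I go lower with the gripper fully open and look again.

{"api": "jog_arm", "payload": {"targets": [0, 0, 45, 0, 0, 0, 1, 0, 0, 45, 0, 0, 0, 1, 0, 0, 45, 0, 0, 0, 1, 0, 0, 45, 0, 0, 0, 1]}}

```text
time: 3.7
eef_pos: [0.4519, -0.3841, 0.0583]
tcp_rot: [0.966, 0.259, 0.001, 0.002]
wrist_force: [0.1, -0.6, 0.6]
gripper_width: 0.0877
finger_force: 0.0
```

Run:
```python
from h import *
im=arm.snapshot("scene"); s=arm.read_state(); print(s["time"],s["eef_pos"],s["tcp_rot"],s["wrist_force"],s["gripper_width"])
Rm=R.from_quat(s["tcp_rot"]).as_matrix()
im=cv2.resize(im,None,fx=5.5,fy=5.5,interpolation=cv2.INTER_CUBIC)
u=proj("scene",s["eef_pos"]).astype(int)
def dot(p,c): q=((proj("scene",p)+.5)*5.5-.5).round().astype(int); cv2.circle(im,q.tolist(),3,c,-1)
for sg in(-1,1):
  for dx in(-.01,.01): dot(s["eef_pos"]+Rm@[dx,sg*s["gripper_width"]/2,0],(0,0,255))
for p in cyl(.452,-.383,[(.03,.032),(.03,0)])[::5]: dot(p,(255,0,0))
x,y=(u*5.5).astype(int); cv2.imwrite("pics/b2.png",im[y-250:y+250,x-350:x+350])
```

```text
3.75 [ 0.45204465 -0.3840841   0.05824515] [0.96598609 0.25858563 0.00107923 0.00178474] [0.54990498 0.17625806 0.73889923] 0.08752650962902146
```

View pics/b2.png

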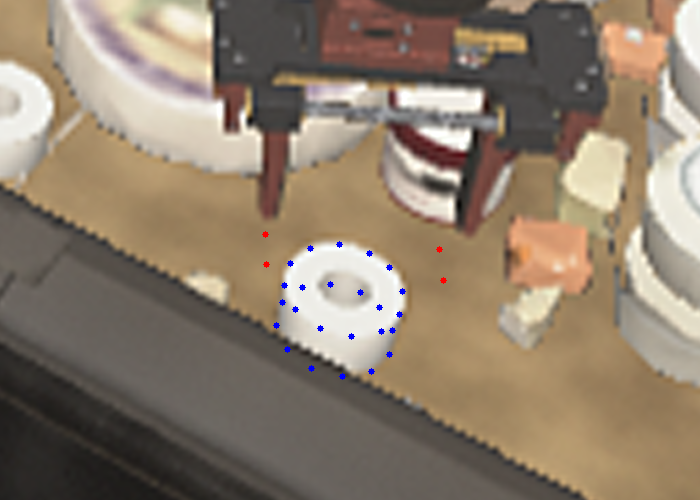

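The fingertips show at (270,217) and (468,232), while the red predicted tips are about 20–50 crop pixels lower. I check that against the top camera before going down.

Run:
```python
from h import *
s=arm.read_state(); Rm=R.from_quat(s["tcp_rot"]).as_matrix(); n="top"
im=cv2.resize(arm.snapshot(n),None,fx=7,fy=7,interpolation=cv2.INTER_CUBIC)
def dot(p,c): q=((proj(n,p)+.5)*7-.5).round().astype(int); cv2.circle(im,q.tolist(),3,c,-1)
for sg in(-1,1):
  for dx in(-.01,.01): dot(s["eef_pos"]+Rm@[dx,sg*.044,0],(0,0,255))
for a in(-.089,.089):
  for b in(-.0375,.0375):dot(s["eef_pos"]+Rm@[b,a,-.08],(0,255,0))
for p in cyl(.452,-.383,[(.03,.032)])[::5]: dot(p,(255,0,0))
x,y=(proj(n,s["eef_pos"])*7).astype(int); cv2.imwrite("pics/b3.png",im[y-250:y+250,x-300:x+300])
```

```text
(no output)
```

View pics/b3.png

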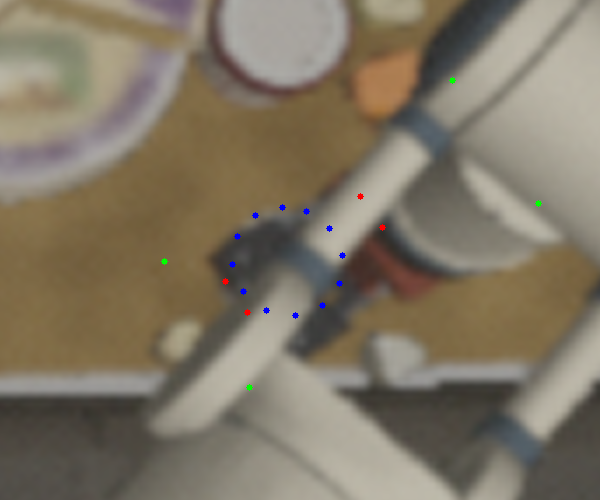

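The top view is mostly covered by the wrist, so it settles little. I shut the fingers here, in the air, to see where the true TCP appears in the scene view.

{"api": "jog_arm", "payload": {"targets": [0, 0, 45, 0, 0, 0, 0, 0, 0, 45, 0, 0, 0, 0, 0, 0, 45, 0, 0, 0, 0, 0, 0, 45, 0, 0, 0, 0, 0, 0, 45, 0, 0, 0, 0, 0, 0, 45, 0, 0, 0, 0, 0, 0, 45, 0, 0, 0, 0]}}

```text
time: 4.5
eef_pos: [0.4513, -0.3833, 0.0111]
tcp_rot: [0.966, 0.259, 0.0, 0.001]
wrist_force: [-0.3, -0.5, 0.6]
gripper_width: 0.0356
finger_force: 0.0
```

Run:
```python
from h import *
im=arm.snapshot("scene"); s=arm.read_state(); print(s["time"],s["eef_pos"],s["tcp_rot"],s["wrist_force"],s["gripper_width"])
Rm=R.from_quat(s["tcp_rot"]).as_matrix()
im=cv2.resize(im,None,fx=7,fy=7,interpolation=cv2.INTER_CUBIC)
u=proj("scene",s["eef_pos"]).astype(int); print(u)
def dot(p,c): q=((proj("scene",p)+.5)*7-.5).round().astype(int); cv2.circle(im,q.tolist(),2,c,-1)
dot(s["eef_pos"],(0,0,255))
for p in cyl(.452,-.383,[(.03,.032)])[::5]: dot(p,(255,0,0))
x,y=(u*7).astype(int); cv2.imwrite("pics/b4.png",im[y-260:y+160,x-250:x+250])
```

```text
4.55 [ 0.45118987 -0.38322247  0.01079142] [9.65984645e-01 2.58599038e-01 2.23068307e-04 3.91594165e-04] [ 0.76537963  0.76895916 -0.07124193] 0.03159906629485145
[430 301]
```

View pics/b4.png

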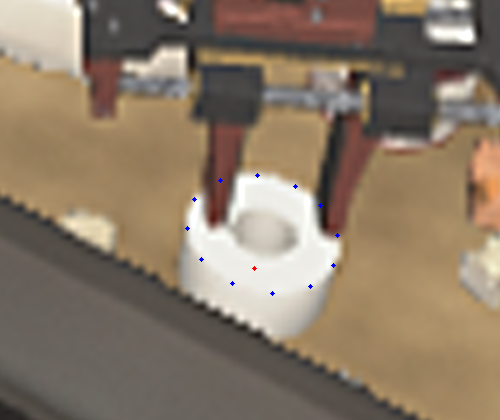

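I repeated the shift by mistake, so the arm went down to z 0.011. The picture shows the tips at about (215,225) and (330,235), level with the roll's top, and there is no force, so the visible tips sit roughly 20 mm above the reported TCP. I raise and reopen, then close around the roll.

{"api": "jog_arm", "payload": {"targets": [0, 0, -35, 0, 0, 0, 1, 0, 0, -35, 0, 0, 0, 1, 0, 0, -35, 0, 0, 0, 1, 0, 0, -35, 0, 0, 0, 1, 0, 0, -35, 0, 0, 0, 1, 0, 0, -35, 0, 0, 0, 1, 0, 0, -35, 0, 0, 0, 1, 0, 0, -35, 0, 0, 0, 1, 0, 0, 6, 0, 0, 0, 1, 0, 0, 6, 0, 0, 0, 1, 0, 0, 6, 0, 0, 0, 1, 0, 0, 6, 0, 0, 0, 1]}}

```text
time: 5.75
eef_pos: [0.4515, -0.3835, 0.0058]
tcp_rot: [0.966, 0.259, 0.0, 0.001]
wrist_force: [-0.2, -0.2, 0.3]
gripper_width: 0.0879
finger_force: 0.0
```

Run:
```python
from h import *
im=arm.snapshot("scene"); s=arm.read_state(); print(s["time"],s["eef_pos"],s["tcp_rot"],s["wrist_force"],s["gripper_width"])
for r in arm.cut_out("scene","roll_1")[:3]: u=cent(r["region"]);print(r["score"],u,r["region"].sum(),fit("scene",u,ROLL,ray("scene",u,.02)[:2]))
im=cv2.resize(im,None,fx=7,fy=7,interpolation=cv2.INTER_CUBIC)
u=proj("scene",s["eef_pos"]).astype(int); print(u)
def dot(p,c): q=((proj("scene",p)+.5)*7-.5).round().astype(int); cv2.circle(im,q.tolist(),2,c,-1)
dot(s["eef_pos"],(0,0,255))
x,y=(u*7).astype(int); cv2.imwrite("pics/b5.png",im[y-240:y+140,x-250:x+250])
```

```text
5.8 [ 0.45173249 -0.38373962  0.00614658] [9.65988739e-01 2.58580880e-01 6.72269803e-04 1.11062648e-03] [-1.39652863  0.92311789 -0.02143075] 0.08763371611898592
0.65 [431.         300.00704225] 426 [ 0.45416095 -0.38334659]
0.55 [368.23214286 266.26488095] 336 [ 0.4574547  -0.17061855]
[430 302]
```

View pics/b5.png

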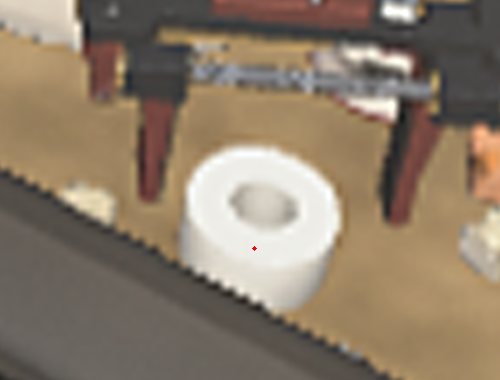

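Tips now show at (148,200) and (398,222), either side of the roll and about 20 mm higher than the reported TCP. I feel downward in small steps.

{"api": "jog_arm", "payload": {"targets": [0, 0, 4, 0, 0, 0, 1, 0, 0, 6, 0, 0, 0, 1, 0, 0, 6, 0, 0, 0, 1]}}

```text
time: 6.15
eef_pos: [0.4508, -0.3829, -0.0022]
tcp_rot: [0.966, 0.259, -0.0, -0.0]
wrist_force: [0.7, -0.7, -0.8]
gripper_width: 0.0878
finger_force: 0.0
```

{"api": "jog_arm", "payload": {"targets": [0, 0, 3, 0, 0, 0, 1, 0, 0, 5, 0, 0, 0, 1, 0, 0, 5, 0, 0, 0, 1, 0, 0, 5, 0, 0, 0, 1]}}

```text
time: 6.55
eef_pos: [0.4509, -0.3829, -0.007]
tcp_rot: [0.966, 0.259, -0.0, -0.0]
wrist_force: [0.7, 0.2, 0.1]
gripper_width: 0.0876
finger_force: 0.0
```

{"api": "jog_arm", "payload": {"targets": [0, 0, 0, 0, 0, 0, 0.3, 0, 0, 0, 0, 0, 0, 0.3, 0, 0, 0, 0, 0, 0, 0.3, 0, 0, 0, 0, 0, 0, 0.3, 0, 0, 0, 0, 0, 0, 0.3, 0, 0, 0, 0, 0, 0, 0.3], "squeeze": 20}}

```text
time: 7.15
eef_pos: [0.451, -0.383, -0.0068]
tcp_rot: [0.966, 0.259, 0.0, 0.0]
wrist_force: [0.7, -0.1, 0.6]
gripper_width: 0.0579
finger_force: 20.0
```

Run:
```python
from h import *
im=arm.snapshot("scene"); s=arm.read_state(); print(s["time"],s["eef_pos"],s["wrist_force"],s["gripper_width"],s["finger_force"])
im=cv2.resize(im,None,fx=7,fy=7,interpolation=cv2.INTER_CUBIC)
u=proj("scene",s["eef_pos"]).astype(int); print(u)
x,y=(u*7).astype(int); cv2.imwrite("pics/b6.png",im[y-240:y+140,x-250:x+250])
```

```text
7.2 [ 0.45104049 -0.38305144 -0.0067897 ] [ 0.09543547 -1.1638354   0.04568968] 0.05795948113728383 20.000202844385058
[429 305]
```

View pics/b6.png

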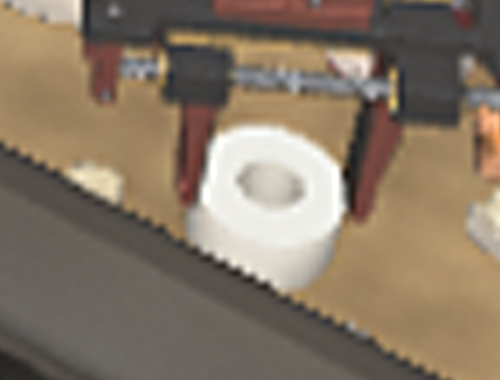

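Width 58 mm at 20 N: the roll is held between the fingers near its top, with the tips at (190,198) and (358,218). I lift it and carry it over to the keeper.

{"api": "jog_arm", "payload": {"targets": [0, 0, -60, 0, 0, 0, 0.3, 0, 0, -120, 0, 0, 0, 0.3, 0, 0, -180, 0, 0, 0, 0.3, 0, 0, -180, 0, 0, 0, 0.3, 0, 0, -180, 0, 0, 0, 0.3, 0, 0, -180, 0, 0, 0, 0.3], "squeeze": 25}}

```text
time: 7.8
eef_pos: [0.4511, -0.3832, 0.1733]
tcp_rot: [0.966, 0.259, 0.0, 0.0]
wrist_force: [0.7, -0.2, -3.2]
gripper_width: 0.0575
finger_force: 25.0
```

Run:
```python
from h import *
s=arm.read_state(); print(s["time"],s["eef_pos"],s["tcp_rot"],s["wrist_force"],s["gripper_width"],s["finger_force"])
print(world_shift((.5065,.338,.15),-60))
```

```text
7.8 [ 0.45114866 -0.3831516   0.17331986] [9.65986167e-01 2.58593289e-01 2.66321045e-04 4.05788559e-04] [ 0.66068569 -0.16095451 -3.15971227] 0.05748756071358587 24.999437247170135
(array([ 408.2, -597.1,   22.9]), array([ 0.05, -0.02, -0.03]))
```

{"api": "jog_arm", "payload": {"targets": [408, -597, 0, 0, 0, 0, 0.3, 408, -597, 0, 0, 0, 0, 0.3, 408, -597, 0, 0, 0, 0, 0.3, 408, -597, 0, 0, 0, 0, 0.3, 408, -597, 0, 0, 0, 0, 0.3, 408, -597, 0, 0, 0, 0, 0.3, 408, -597, 0, 0, 0, 0, 0.3, 408, -597, 0, 0, 0, 0, 0.3, 408, -597, 0, 0, 0, 0, 0.3, 408, -597, 0, 0, 0, 0, 0.3, 408, -597, 0, 0, 0, 0, 0.3, 408, -597, 0, 0, 0, 0, 0.3]}}

```text
time: 9.0
eef_pos: [0.4955, 0.217, 0.17]
tcp_rot: [0.966, 0.259, -0.002, 0.0]
wrist_force: [0.8, 0.0, -0.8]
gripper_width: 0.0574
finger_force: 25.0
```

Run:
```python
from h import *
s=arm.read_state(); print(s["time"],s["eef_pos"],s["tcp_rot"],s["wrist_force"],s["gripper_width"],s["finger_force"])
print(world_shift((.5065,.338,.12),-60))
```

```text
9.0 [0.49546361 0.2169749  0.1700277 ] [ 9.65971810e-01  2.58637988e-01 -2.18579903e-03  2.77109933e-04] [ 0.80867991  0.00569698 -0.7939537 ] 0.05735439302848017 24.998315318953246
(array([ 70.3, -99.3,  49.8]), array([-0.03,  0.25, -0.02]))
```

{"api": "jog_arm", "payload": {"targets": [69, -96, 0, 0, 0, 0, 0.3, 69, -96, 0, 0, 0, 0, 0.3, 69, -96, 0, 0, 0, 0, 0.3, 69, -96, 50, 0, 0, 0, 0.3, 69, -96, 50, 0, 0, 0, 0.3, 69, -96, 50, 0, 0, 0, 0.3, 69, -96, 50, 0, 0, 0, 0.3]}}

```text
time: 9.7
eef_pos: [0.5094, 0.3327, 0.1251]
tcp_rot: [0.966, 0.258, 0.001, -0.0]
wrist_force: [1.0, -0.1, -1.0]
gripper_width: 0.0574
finger_force: 25.0
```

Run:
```python
from h import *
np.set_printoptions(precision=4,suppress=True)
s=arm.read_state(); print(s["time"],s["eef_pos"],s["wrist_force"],s["gripper_width"])
vs=[]
for n in("scene","top"):
    im=arm.snapshot(n); z=s["eef_pos"][2]+.007
    P=[(.03,z),(.03,z+.032)]
    for r in arm.cut_out(n,"roll_1")[:3]: u=cent(r["region"]);print(n,r["score"],u,r["region"].sum(),fit(n,u,P,ray(n,u,z)[:2]),hullc(n,.5,.34,P)[1])
    for q in("keeper","cover"): 
        for r in arm.cut_out(n,q)[:2]: print(q,r["score"],cent(r["region"]),r["region"].sum())
    u=proj(n,[.506,.37,.08]).astype(int); vs.append(cv2.resize(im[u[1]-45:u[1]+45,u[0]-60:u[0]+60],None,fx=3.3*2,fy=3.3*2,interpolation=cv2.INTER_CUBIC)[:, :792]); print(u)
cv2.imwrite("pics/p1.png",cv2.resize(np.hstack(vs),(800,300)))
```

```text
9.7 [0.5094 0.3327 0.1251] [ 0.9665 -0.1478 -1.0014] 0.057412494393600993
scene 0.67 [256.6346 168.1442] 208 [0.5079 0.329 ] 263.9256549825659
scene 0.6 [368.3543 266.0265] 302 [ 0.3492 -0.2296] 263.9256549825659
scene 0.47 [260.3669 198.1093] 924 [0.3919 0.2039] 263.9256549825659
keeper 0.94 [260.4032 197.617 ] 940
keeper 0.75 [224.1414 175.9203] 502
cover 0.94 [224.2127 176.2873] 456
[249 179]
top 0.55 [256.0722 205.6701] 97 [0.4918 0.3257] 258.5309432585491
top 0.44 [390.8516 216.6154] 182 [ 0.4381 -0.1497] 258.5309432585491
keeper 0.9 [262.6762 213.9929] 420
cover 0.83 [209.4679 214.6822] 686
cover 0.64 [257.6857 215.9857] 70
[247 205]
```

View pics/p1.png

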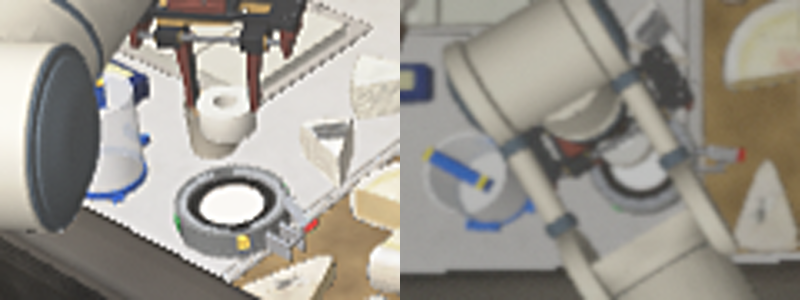

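The left (scene) panel shows the keeper clearly at crop (232,208), its yellow mark at (243,242) and the hasp on its right. The roll hangs between the fingers at (223,115). Next is the keeper centre and angle from this scene view.

```bash
cat > k2.py <<'E'
from h import *
np.set_printoptions(precision=4,suppress=True)
def keeper(n,t):
    u0,v0=(proj(n,[.506,.338,.03])-32).astype(int); f=6
    c=cv2.resize(t[v0:v0+64,u0:u0+64],None,fx=f,fy=f,interpolation=cv2.INTER_CUBIC); gr=cv2.cvtColor(c,cv2.COLOR_BGR2GRAY)
    px=lambda P:((projs(n,P)-[u0,v0]+.5)*f-.5).astype(np.float32)
    def at(x,y,r,z):
        q=px(cyl(x,y,[(r,z)])); return cv2.remap(gr,q[:,0].reshape(1,-1),q[:,1].reshape(1,-1),1).astype(float).ravel()
    b=[]
    for x in np.arange(.488,.525,.001):
      for y in np.arange(.318,.356,.001):
        d=at(x,y,.0425,.028); b.append((at(x,y,.028,.026).mean()-2*d.mean()+at(x,y,.054,.032).mean()-d.std(),x,y))
    b=sorted(b,reverse=True)[:6]; k=np.mean(b,0)[1:]
    h=cv2.cvtColor(c,cv2.COLOR_BGR2HSV); out=[]
    for i in range(0,360,3):
        q=px(np.array([[k[0]+r*np.cos(np.radians(i)),k[1]+r*np.sin(np.radians(i)),.034] for r in(.059,.0605,.062)])).round().astype(int)
        p=max((tuple(map(int,h[v,u])) for u,v in q),key=lambda p:p[1])
        if p[1]>70: out.append((i,p[0],p[1]))
    return k,b[0],out
if __name__=="__main__":
    print(*keeper("scene",arm.snapshot("scene")))
E
python3 k2.py
```

```text
[0.508  0.3365] (np.float64(317.1576884028962), np.float64(0.508), np.float64(0.337)) []
```

Run:
```python
from h import *
s=arm.read_state(); print(s["time"],s["eef_pos"],s["wrist_force"],s["gripper_width"])
print(world_shift((.507,.3375,.02),-60))
n="scene"; t=arm.snapshot(n); h=cv2.cvtColor(t,cv2.COLOR_BGR2HSV).astype(int); k=np.array([.5075,.337])
u,v=proj(n,[*k,.034]).astype(int)
for y in range(v-25,v+25):
  for x in range(u-30,u+38):
    H,S,V=h[y,x]; p=ray(n,[x,y],.034); r=np.hypot(*(p[:2]-k))
    if .055<r<.07 and S>50: print((x,y),(H,S,V),round(r,4),round(np.degrees(np.arctan2(*(p[:2]-k)[::-1]))))
```

```text
10.15 [0.50877722 0.3328641  0.12363248] [-0.41623524  0.70827412 -0.18586992] 0.05771506731434464
(array([  0.7,  -4.9, 103.6]), array([-0.  , -0.04, -0.04]))
(241, 198) (np.int64(65), np.int64(58), np.int64(193)) 0.0641 153
(241, 199) (np.int64(66), np.int64(74), np.int64(186)) 0.0662 158
(242, 199) (np.int64(65), np.int64(103), np.int64(144)) 0.0632 160
(242, 200) (np.int64(65), np.int64(146), np.int64(171)) 0.0659 164
(242, 201) (np.int64(64), np.int64(147), np.int64(123)) 0.0689 169
(261, 204) (np.int64(27), np.int64(72), np.int64(196)) 0.0656 -127
(262, 204) (np.int64(22), np.int64(83), np.int64(168)) 0.0667 -124
(263, 204) (np.int64(13), np.int64(56), np.int64(114)) 0.0679 -121
```

{"api": "jog_arm", "payload": {"targets": [1, -5, 40, 0, 0, 0, 0.3, 1, -5, 80, 0, 0, 0, 0.3, 1, -5, 95, 0, 0, 0, 0.3, 1, -5, 100, 0, 0, 0, 0.3, 1, -5, 104, 0, 0, 0, 0.3, 1, -5, 104, 0, 0, 0, 0.3, 1, -5, 104, 0, 0, 0, 0.3]}}

```text
time: 10.9
eef_pos: [0.508, 0.3383, 0.0213]
tcp_rot: [0.966, 0.259, 0.002, -0.0]
wrist_force: [0.2, -0.3, 0.2]
gripper_width: 0.0573
finger_force: 25.0
```

Run:
```python
from h import *
s=arm.read_state(); print(s["time"],s["eef_pos"],s["wrist_force"],s["gripper_width"])
n="scene";t=arm.snapshot(n); print(world_shift((.507,.3375,.02),-60))
for r in arm.cut_out(n,"roll_1")[:3]: u=cent(r["region"]);z=.026;P=[(.03,z),(.03,z+.032)];print(n,r["score"],u,r["region"].sum(),fit(n,u,P,ray(n,u,z)[:2]))
```

```text
10.9 [0.50802244 0.33829499 0.02130412] [ 0.16181466 -0.31128674  0.21488417] 0.05734964485597752
(array([-1.2,  0.2,  1.1]), array([-0.  , -0.17, -0.03]))
scene 0.87 [368.19373219 265.93732194] 351 [ 0.43701449 -0.18146631]
scene 0.47 [257.71491228 191.04385965] 228 [0.50941036 0.33800928]
```

{"api": "jog_arm", "payload": {"targets": [0, 0, 1.5, 0, 0, 0, 0.3, 0, 0, 3, 0, 0, 0, 0.3, 0, 0, 3, 0, 0, 0, 0.3]}}

```text
time: 11.3
eef_pos: [0.5078, 0.3382, 0.0191]
tcp_rot: [0.966, 0.259, 0.002, -0.0]
wrist_force: [-2.7, -2.1, 8.7]
gripper_width: 0.0575
finger_force: 25.0
```

Contact with the floor. I release and rise.

{"api": "jog_arm", "payload": {"targets": [0, 0, 0, 0, 0, 0, 0.8, 0, 0, 0, 0, 0, 0, 0.8, 0, 0, 0, 0, 0, 0, 0.8, 0, 0, -5, 0, 0, 0, 0.8, 0, 0, -50, 0, 0, 0, 0.8, 0, 0, -100, 0, 0, 0, 0.8, 0, 0, -150, 0, 0, 0, 0.8, 0, 0, -150, 0, 0, 0, 0.8]}}

```text
time: 12.1
eef_pos: [0.5097, 0.3394, 0.1763]
tcp_rot: [0.966, 0.259, 0.007, -0.002]
wrist_force: [-0.3, 0.9, 0.3]
gripper_width: 0.0701
finger_force: 0.0
```

Run:
```python
from h import *
s=arm.read_state(); print(s["time"],s["eef_pos"],s["wrist_force"],s["gripper_width"])
n="scene";t=arm.snapshot(n); print(world_shift((.4545,-.171,.17),-60))
for r in arm.cut_out(n,"roll_1")[:3]: u=cent(r["region"]);z=.026*(u[0]<300);P=[(.03,z),(.03,z+.032)];print(n,r["score"],u,r["region"].sum(),fit(n,u,P,ray(n,u,z)[:2]))
```

```text
12.1 [0.5097087  0.33939576 0.17634729] [-0.28689738  0.8649572   0.28646544] 0.07006586667208459
(array([-301.8,  414.5,   -0.9]), array([-0.  , -0.54, -0.03]))
scene 0.91 [368.23611111 265.83888889] 360 [ 0.45896705 -0.16968077]
scene 0.58 [257.81932773 191.30672269] 238 [0.50848578 0.33662791]
scene 0.41 [261.75709779 200.54258675] 634 [0.47741936 0.28859319]
```

{"api": "jog_arm", "payload": {"targets": [-301, 413, 0, 0, 0, 0, 0.8, -301, 413, 0, 0, 0, 0, 0.8, -301, 413, 0, 0, 0, 0, 0.8, -301, 413, 0, 0, 0, 0, 0.8, -301, 413, 0, 0, 0, 0, 0.8, -301, 413, 0, 0, 0, 0, 0.85, -301, 413, 0, 0, 0, 0, 0.85, -301, 413, 0, 0, 0, 0, 0.85, -301, 413, 0, 0, 0, 0, 0.85, -301, 413, 0, 0, 0, 0, 0.85, -301, 413, 0, 0, 0, 0, 0.85, -301, 413, 0, 0, 0, 0, 0.85]}}

```text
time: 13.4
eef_pos: [0.4514, -0.1715, 0.1639]
tcp_rot: [0.966, 0.257, -0.001, -0.001]
wrist_force: [-0.3, 0.5, -0.1]
gripper_width: 0.0747
finger_force: 0.0
```

Run:
```python
from h import *
arm.snapshot("scene"); s=arm.read_state(); print(s["time"],s["eef_pos"],s["tcp_rot"],s["gripper_width"])
print(world_shift((.4555,-.170,.06),-60))
```

```text
13.45 [ 0.45188903 -0.17014658  0.16436359] [ 0.9661962   0.25780244 -0.00105194 -0.00130242] 0.07471974021413881
(array([  3.3,   2. , 104.4]), array([-0.18,  0.08, -0.12]))
```

{"api": "jog_arm", "payload": {"targets": [3, 1, 50, 0, 0, 0, 0.85, 3, 1, 90, 0, 0, 0, 0.85, 3, 1, 110, 0, 0, 0, 0.85, 3, 1, 110, 0, 0, 0, 0.85, 3, 1, 110, 0, 0, 0, 0.85, 3, 1, 110, 0, 0, 0, 0.85]}}

```text
time: 14.05
eef_pos: [0.4569, -0.1694, 0.0582]
tcp_rot: [0.966, 0.259, 0.001, 0.001]
wrist_force: [-0.1, -0.5, 0.0]
gripper_width: 0.0748
finger_force: 0.0
```

Run:
```python
from h import *
im=arm.snapshot("scene"); s=arm.read_state(); print(s["time"],s["eef_pos"],s["tcp_rot"],s["gripper_width"],s["wrist_force"])
print(world_shift((.4555,-.170,-.007),-60))
for r in arm.cut_out("scene","roll_1")[:2]: u=cent(r["region"]);print(r["score"],u,r["region"].sum(),fit("scene",u,ROLL,ray("scene",u,.02)[:2]))
im=cv2.resize(im,None,fx=6,fy=6,interpolation=cv2.INTER_CUBIC)
x,y=(proj("scene",s["eef_pos"])*6).astype(int); cv2.imwrite("pics/a1.png",im[y-220:y+160,x-250:x+250])
```

```text
14.1 [ 0.45690875 -0.16964855  0.05829836] [0.96585334 0.25908388 0.00135188 0.00101811] 0.07440227195318513 [-0.00923017 -0.70521313  0.29376063]
(array([-1.5, -0.6, 65.3]), array([ 0.15, -0.12,  0.03]))
0.66 [368.17174515 265.93074792] 361 [ 0.45852369 -0.16972655]
0.52 [264.29181495 205.8113879 ] 281 [0.48313574 0.28446949]
```

View pics/a1.png

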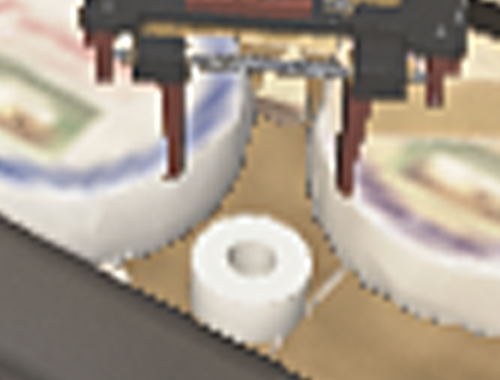

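The tips are at (175,178) and (348,192), aligned over roll A with its top centre at (250,257). The cheese wheels stand close on both sides, so I descend with a narrower opening and watch the force.

{"api": "jog_arm", "payload": {"targets": [-1, 0, 0, 0, 0, 0, 0.78, -1, 0, 0, 0, 0, 0, 0.78, -1, 0, 10, 0, 0, 0, 0.78, -1, 0, 20, 0, 0, 0, 0.78, -1, 0, 28, 0, 0, 0, 0.78, -1, 0, 35, 0, 0, 0, 0.78, -1, 0, 35, 0, 0, 0, 0.78]}}

```text
time: 14.85
eef_pos: [0.4538, -0.1699, 0.0193]
tcp_rot: [0.966, 0.259, -0.001, -0.001]
wrist_force: [-0.5, 0.2, 0.3]
gripper_width: 0.0683
finger_force: 0.0
```

{"api": "jog_arm", "payload": {"targets": [0, 0, 8, 0, 0, 0, 0.78, 0, 0, 16, 0, 0, 0, 0.78, 0, 0, 22, 0, 0, 0, 0.78, 0, 0, 26, 0, 0, 0, 0.78, 0, 0, 26, 0, 0, 0, 0.78, 0, 0, 26, 0, 0, 0, 0.78]}}

```text
time: 15.45
eef_pos: [0.4548, -0.1703, -0.0048]
tcp_rot: [0.966, 0.259, 0.0, 0.0]
wrist_force: [0.4, 0.4, -0.9]
gripper_width: 0.0684
finger_force: 0.0
```

{"api": "jog_arm", "payload": {"targets": [0, 0, 0, 0, 0, 0, 0.3, 0, 0, 0, 0, 0, 0, 0.3, 0, 0, 0, 0, 0, 0, 0.3, 0, 0, 0, 0, 0, 0, 0.3, 0, 0, 0, 0, 0, 0, 0.3, 0, 0, -60, 0, 0, 0, 0.3, 0, 0, -120, 0, 0, 0, 0.3, 0, 0, -180, 0, 0, 0, 0.3, 0, 0, -180, 0, 0, 0, 0.3, 0, 0, -180, 0, 0, 0, 0.3], "squeeze": 25}}

```text
time: 16.45
eef_pos: [0.4568, -0.1712, 0.1813]
tcp_rot: [0.966, 0.259, 0.004, 0.003]
wrist_force: [-0.3, -0.3, 0.7]
gripper_width: 0.0266
finger_force: 0.0
```

Run:
```python
from h import *
im=arm.snapshot("scene"); s=arm.read_state(); print(s["time"],s["eef_pos"],s["tcp_rot"],s["gripper_width"],s["wrist_force"],s["finger_force"])
print(world_shift((.5075,.338,.175),-60))
```

```text
16.5 [ 0.45590491 -0.17082026  0.17787175] [0.96598706 0.25857724 0.00202546 0.00164909] 0.026106079015523476 [-0.1248872  -0.03874259 -0.58114429] 0.0
(array([ 298.9, -415. ,    2. ]), array([ 0.24, -0.18, -0.03]))
```

Run:
```python
from h import *
for n in("scene","top"):
  im=arm.snapshot(n); cv2.imwrite(f"pics/{n}_miss.png",im)
  for r in arm.cut_out(n,"roll_1")[:4]: u=cent(r["region"]);z=.026*((u[0]<300));P=[(.03,z),(.03,z+.032)];print(n,r["score"],u,r["region"].sum(),fit(n,u,P,ray(n,u,z)[:2]),hullc(n,*ray(n,u,z)[:2],P)[1])
im=cv2.imread("pics/scene_miss.png"); cv2.imwrite("pics/m1.png",np.hstack([cv2.resize(im[215:295,325:425],None,fx=4,fy=4,interpolation=cv2.INTER_CUBIC),cv2.resize(cv2.imread("pics/top_miss.png")[175:255,350:450],None,fx=4,fy=4,interpolation=cv2.INTER_CUBIC)]))
```

```text
scene 0.66 [368.73040752 265.31347962] 319 [ 0.46173934 -0.1697301 ] 353.34390439023264
scene 0.61 [258.08225108 191.97402597] 231 [0.50614012 0.33313662] 241.81745343923103
scene 0.49 [262.38351823 200.48969889] 631 [0.47896964 0.28701093] 254.88389845006168
top 0.62 [257.90797546 206.35582822] 163 [0.50734431 0.33858612] 221.37675529753324
```

View pics/m1.png

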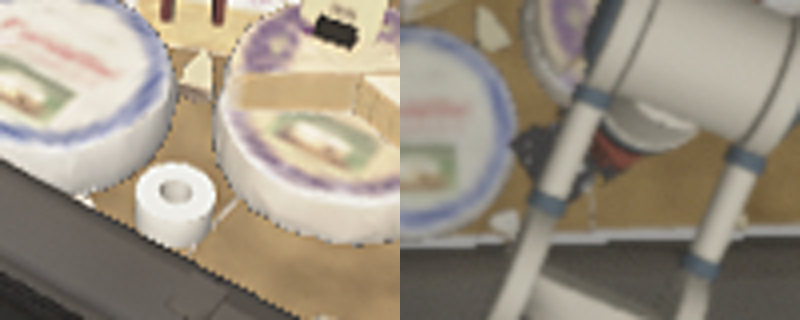

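The scene crop shows roll A still standing at (175,205) in the crop, nudged by a few mm: the grip slipped off because it held only the top of the roll. I go back, deeper this time.

Run:
```python
from h import *
s=arm.read_state(); print(s["time"],s["eef_pos"],s["tcp_rot"],s["gripper_width"],s["wrist_force"])
print(world_shift((.459,-.170,.025),-60))
```

```text
16.7 [ 0.45396222 -0.16995426  0.17280745] [ 0.96599541  0.25855254 -0.00142937 -0.00118392] 0.02612024524009592 [-0.09837278 -0.46728004  0.13525063]
(array([  4.7,   3. , 147.8]), array([-0.17,  0.12, -0.03]))
```

{"api": "jog_arm", "payload": {"targets": [4, 2, 0, 0, 0, 0, 0.8, 4, 2, 0, 0, 0, 0, 0.8, 4, 2, 0, 0, 0, 0, 0.8, 4, 2, 0, 0, 0, 0, 0.8, 4, 2, 40, 0, 0, 0, 0.8, 4, 2, 80, 0, 0, 0, 0.8, 4, 2, 110, 0, 0, 0, 0.8, 4, 2, 130, 0, 0, 0, 0.8, 4, 2, 148, 0, 0, 0, 0.8, 4, 2, 148, 0, 0, 0, 0.8, 4, 2, 148, 0, 0, 0, 0.8]}}

```text
time: 17.8
eef_pos: [0.4592, -0.17, 0.0275]
tcp_rot: [0.966, 0.259, -0.0, -0.0]
wrist_force: [-0.7, -0.4, 0.6]
gripper_width: 0.0702
finger_force: 0.0
```

{"api": "jog_arm", "payload": {"targets": [0, 0, 10, 0, 0, 0, 0.8, 0, 0, 20, 0, 0, 0, 0.8, 0, 0, 28, 0, 0, 0, 0.8, 0, 0, 34, 0, 0, 0, 0.8, 0, 0, 36, 0, 0, 0, 0.8, 0, 0, 36, 0, 0, 0, 0.8, 0, 0, 36, 0, 0, 0, 0.8]}}

```text
time: 18.5
eef_pos: [0.4594, -0.1701, -0.0086]
tcp_rot: [0.966, 0.259, 0.0, 0.0]
wrist_force: [0.6, -0.5, -0.3]
gripper_width: 0.0704
finger_force: 0.0
```

{"api": "jog_arm", "payload": {"targets": [0, 0, 2, 0, 0, 0, 0.8, 0, 0, 4, 0, 0, 0, 0.8, 0, 0, 5, 0, 0, 0, 0.8, 0, 0, 5, 0, 0, 0, 0.8]}}

```text
time: 18.9
eef_pos: [0.4591, -0.17, -0.0141]
tcp_rot: [0.966, 0.259, -0.0, -0.0]
wrist_force: [0.5, -1.0, 0.5]
gripper_width: 0.07
finger_force: 0.0
```

{"api": "jog_arm", "payload": {"targets": [0, 0, 0, 0, 0, 0, 0.5, 0, 0, 0, 0, 0, 0, 0.5, 0, 0, 0, 0, 0, 0, 0.5, 0, 0, 0, 0, 0, 0, 0.5], "squeeze": 20}}

```text
time: 19.3
eef_pos: [0.4592, -0.17, -0.0138]
tcp_rot: [0.966, 0.259, 0.0, -0.0]
wrist_force: [-0.4, 1.0, 0.4]
gripper_width: 0.0591
finger_force: 20.0
```

{"api": "jog_arm", "payload": {"targets": [0, 0, 0, 0, 0, 0, 0.8, 0, 0, 0, 0, 0, 0, 0.8, 0, 0, 0, 0, 0, 0, 0.8, 5, 0, 0, 0, 0, 0, 0.8, 5, 0, 0, 0, 0, 0, 0.8, 5, 0, 0, 0, 0, 0, 0.5, 5, 0, 0, 0, 0, 0, 0.5, 5, 0, 0, 0, 0, 0, 0.5, 5, 0, 0, 0, 0, 0, 0.5]}}

```text
time: 20.2
eef_pos: [0.4635, -0.1675, -0.0139]
tcp_rot: [0.966, 0.259, -0.0, -0.0]
wrist_force: [-0.1, -0.6, -1.2]
gripper_width: 0.0591
finger_force: 20.0
```

Run:
```python
from h import *
n="scene";im=arm.snapshot(n); s=arm.read_state(); print(s["time"],s["eef_pos"],s["tcp_rot"],s["gripper_width"],s["wrist_force"],s["finger_force"])
for r in arm.cut_out(n,"roll_1")[:3]: u=cent(r["region"]);z=.026*((u[0]<300));P=[(.03,z),(.03,z+.032)];print(n,r["score"],u,r["region"].sum(),fit(n,u,P,ray(n,u,z)[:2]),hullc(n,*ray(n,u,z)[:2],P)[1])
```

```text
20.25 [ 0.46352443 -0.16750686 -0.01389333] [ 9.65988821e-01  2.58583827e-01 -3.57851569e-06 -4.69162136e-05] 0.05938625767090728 [0.7510836  0.56627603 0.23740067] 19.99998763203621
scene 0.59 [368.85790885 266.01072386] 373 [ 0.45950488 -0.17159616] 354.66934750042856
```

{"api": "jog_arm", "payload": {"targets": [0, 0, 0, 0, 0, 0, 0.8, 0, 0, 0, 0, 0, 0, 0.8, -6, 0, 0, 0, 0, 0, 0.8, -6, 0, 0, 0, 0, 0, 0.8, -6, 0, 0, 0, 0, 0, 0.5, -6, 0, 0, 0, 0, 0, 0.5, -6, 0, 0, 0, 0, 0, 0.5, -6, 0, -20, 0, 0, 0, 0.5, -6, 0, -80, 0, 0, 0, 0.5, -6, 0, -130, 0, 0, 0, 0.5, -6, 0, -190, 0, 0, 0, 0.5, -6, 0, -190, 0, 0, 0, 0.5], "squeeze": 25}}

```text
time: 21.5
eef_pos: [0.4599, -0.1711, 0.1822]
tcp_rot: [0.966, 0.259, 0.003, 0.002]
wrist_force: [0.8, -0.3, -0.7]
gripper_width: 0.0586
finger_force: 25.0
```

Run:
```python
from h import *
n="scene";im=arm.snapshot(n); s=arm.read_state(); print(s["time"],s["eef_pos"],s["tcp_rot"],s["gripper_width"],s["wrist_force"],s["finger_force"])
print(world_shift((.5075,.338,.175),-60))
```

```text
21.55 [ 0.46044885 -0.17137987  0.18371755] [0.96595744 0.25864877 0.00403949 0.00327375] 0.05938185305406928 [0.13044582 0.28133577 0.5512265 ] 24.99981578439474
(array([ 295.2, -417.8,    7. ]), array([ 0.48, -0.35, -0.02]))
```

{"api": "jog_arm", "payload": {"targets": [297, -416, 0, 0, 0, 0, 0.5, 297, -416, 0, 0, 0, 0, 0.5, 297, -416, 0, 0, 0, 0, 0.5, 297, -416, 0, 0, 0, 0, 0.5, 297, -416, 0, 0, 0, 0, 0.5, 297, -416, 0, 0, 0, 0, 0.5, 297, -416, 0, 0, 0, 0, 0.5, 297, -416, 0, 0, 0, 0, 0.5, 297, -416, 0, 0, 0, 0, 0.5, 297, -416, 0, 0, 0, 0, 0.5, 297, -416, 0, 0, 0, 0, 0.5, 297, -416, 0, 0, 0, 0, 0.5]}}

```text
time: 22.75
eef_pos: [0.5069, 0.3395, 0.1736]
tcp_rot: [0.966, 0.26, -0.002, 0.001]
wrist_force: [0.3, 0.1, -0.5]
gripper_width: 0.0591
finger_force: 25.0
```

{"api": "jog_arm", "payload": {"targets": [0, 0, 40, 0, 0, 0, 0.5, 0, 0, 60, 0, 0, 0, 0.5, 0, 0, 60, 0, 0, 0, 0.5, 0, 0, 60, 0, 0, 0, 0.5, 0, 0, 60, 0, 0, 0, 0.5]}}

```text
time: 23.25
eef_pos: [0.5088, 0.3377, 0.1184]
tcp_rot: [0.966, 0.258, 0.002, -0.0]
wrist_force: [-0.2, 0.3, -0.5]
gripper_width: 0.0589
finger_force: 25.0
```

Run:
```python
from h import *
np.set_printoptions(precision=4,suppress=True)
n="scene";im=arm.snapshot(n); s=arm.read_state(); print(s["time"],s["eef_pos"],s["tcp_rot"],s["gripper_width"],s["wrist_force"],s["finger_force"])
z=s["eef_pos"][2]+.014;P=[(.03,z),(.03,z+.032)]
for r in arm.cut_out(n,"roll_1")[:4]: u=cent(r["region"]);print(n,r["score"],u,r["region"].sum(),fit(n,u,P,ray(n,u,z)[:2]),hullc(n,.5,.34,P)[1])
print(world_shift((.5075,.338,.06),-60))
```

```text
23.3 [0.5088 0.338  0.1186] [ 0.9661  0.2582  0.0017 -0.0004] 0.05882017837450088 [-0.7215  0.7789  0.396 ] 24.999937266111374
scene 0.79 [258.3462 191.5615] 260 [0.4128 0.2321] 264.0051937449025
scene 0.6 [261.0852 200.3155] 634 [0.3845 0.1939] 264.0051937449025
scene 0.56 [255.1012 167.6576] 257 [0.5064 0.3348] 264.0051937449025
(array([-1.3, -0.5, 58.4]), array([ 0.  , -0.19, -0.06]))
```

{"api": "jog_arm", "payload": {"targets": [0, 0, 40, 0, 0, 0, 0.5, 0, 0, 60, 0, 0, 0, 0.5, 0, 0, 68, 0, 0, 0, 0.5, 0, 0, 72, 0, 0, 0, 0.5, 0, 0, 72, 0, 0, 0, 0.5, 0, 0, 72, 0, 0, 0, 0.5]}}

```text
time: 23.95
eef_pos: [0.5087, 0.3387, 0.046]
tcp_rot: [0.966, 0.259, 0.001, -0.0]
wrist_force: [-0.2, -0.1, -1.0]
gripper_width: 0.0586
finger_force: 25.0
```

{"api": "jog_arm", "payload": {"targets": [-0.7, 0, 1, 0, 0, 0, 0.5, -0.7, 0, 2.5, 0, 0, 0, 0.5, -0.7, 0, 2.5, 0, 0, 0, 0.5]}}

```text
time: 24.25
eef_pos: [0.508, 0.3383, 0.0442]
tcp_rot: [0.966, 0.259, 0.002, -0.0]
wrist_force: [-1.6, -1.9, 6.5]
gripper_width: 0.0588
finger_force: 25.0
```

Contact again. I release and rise clear, high enough for the cover.

{"api": "jog_arm", "payload": {"targets": [0, 0, 0, 0, 0, 0, 0.8, 0, 0, 0, 0, 0, 0, 0.8, 0, 0, 0, 0, 0, 0, 0.8, 0, 0, -5, 0, 0, 0, 0.8, 0, 0, -50, 0, 0, 0, 0.8, 0, 0, -100, 0, 0, 0, 0.8, 0, 0, -150, 0, 0, 0, 0.8, 0, 0, -180, 0, 0, 0, 0.8, 0, 0, -180, 0, 0, 0, 0.8]}}

```text
time: 25.15
eef_pos: [0.5088, 0.3388, 0.2289]
tcp_rot: [0.966, 0.259, 0.005, -0.001]
wrist_force: [-0.7, 0.6, 0.8]
gripper_width: 0.0702
finger_force: 0.0
```

```bash
cat > cv.py <<'E'
from h import *
np.set_printoptions(precision=4,suppress=True)
s=arm.read_state(); print(s["time"],s["eef_pos"],s["tcp_rot"],s["wrist_force"])
for n in("scene","top"):
    im=arm.snapshot(n); h=cv2.cvtColor(im,cv2.COLOR_BGR2HSV).astype(int)
    for r in arm.cut_out(n,"roll_1")[:4]:
        u=cent(r["region"])
        if u[0]<300:
            for zz in((.026,.09),(.058,.09)): P=[(.03,zz[0]),(.03,zz[1])]; print("roll",n,round(r["score"],2),u,r["region"].sum(),zz,fit(n,u,P,ray(n,u,.06)[:2]),hullc(n,.5,.34,P)[1])
    for r in arm.cut_out(n,"cover")[:1]:
        m=cv2.dilate(r["region"].astype(np.uint8),np.ones((5,5)))>0; print("cover",n,r["score"],cent(r["region"]),r["region"].sum())
        for nm,lo,hi in(("yellow",18,38),("blue",98,128)):
            mm=m&(h[...,0]>=lo)&(h[...,0]<=hi)&(h[...,1]>90)
            k,l,st,c=cv2.connectedComponentsWithStats(mm.astype(np.uint8))
            for i in range(1,k):
                if st[i,4]>1: print(" ",nm,st[i,4],c[i],ray(n,c[i],.15)[:2],st[i,:4])
E
python3 cv.py
```

```text
25.15 [0.5088 0.3388 0.2289] [ 0.966   0.2586  0.0052 -0.0015] [-0.6819  0.5642  0.8173]
roll scene 0.58 [258.3214 195.3929] 112 (0.026, 0.09) [0.4774 0.3032] 368.5857583914185
roll scene 0.58 [258.3214 195.3929] 112 (0.058, 0.09) [0.4637 0.2885] 252.24340296012815
roll scene 0.48 [256.8872 184.7704] 257 (0.026, 0.09) [0.5204 0.3504] 368.5857583914185
roll scene 0.48 [256.8872 184.7704] 257 (0.058, 0.09) [0.506 0.335] 252.24340296012815
roll top 0.45 [254.4793 207.1901] 121 (0.026, 0.09) [0.5014 0.3482] 259.85652982851025
roll top 0.45 [254.4793 207.1901] 121 (0.058, 0.09) [0.4991 0.3456] 231.77801955142058
cover top 0.74 [206.562  215.7158] 468
  yellow 4 [194.5 206. ] [0.4973 0.5452] [194 205   2   3]
  yellow 5 [211.2 214.2] [0.4659 0.4848] [210 213   3   3]
  blue 57 [202.807  209.9474] [0.4821 0.5151] [196 206  15   9]
  blue 23 [211.0435 227.3043] [0.4193 0.4842] [207 226  10   3]
```

Rolls are stacked and the cover hasn't moved. I turn the tool towards ψ = 152° (about −212° about tool z) on the way to the cover, so that the last joint has room for the quarter turn.

{"api": "jog_arm", "payload": {"targets": [0, 0, 0, 0, 0, -8.5, 0.6, 0, 0, 0, 0, 0, -17, 0.6, 0, 0, 0, 0, 0, -25.5, 0.6, 0, 0, 0, 0, 0, -34, 0.6, 0, 0, 0, 0, 0, -42.5, 0.6, 0, 0, 0, 0, 0, -51, 0.6, 0, 0, 0, 0, 0, -59.5, 0.6, 0, 0, 0, 0, 0, -68, 0.6, 0, 0, 0, 0, 0, -76.5, 0.6, 0, 0, 0, 0, 0, -85, 0.6, 0, 0, 0, 0, 0, -93.5, 0.6, 0, 0, 0, 0, 0, -102, 0.6]}}

```text
time: 26.65
eef_pos: [0.5067, 0.3376, 0.2198]
tcp_rot: [0.404, 0.915, -0.001, -0.001]
wrist_force: [-0.5, -0.6, -0.6]
gripper_width: 0.0528
finger_force: 0.0
```

{"api": "jog_arm", "payload": {"targets": [0, 0, 0, 0, 0, -8.5, 0.6, 0, 0, 0, 0, 0, -17, 0.6, 0, 0, 0, 0, 0, -25.5, 0.6, 0, 0, 0, 0, 0, -34, 0.6, 0, 0, 0, 0, 0, -42.5, 0.6, 0, 0, 0, 0, 0, -51, 0.6, 0, 0, 0, 0, 0, -59.5, 0.6, 0, 0, 0, 0, 0, -68, 0.6, 0, 0, 0, 0, 0, -76.5, 0.6, 0, 0, 0, 0, 0, -85, 0.6, 0, 0, 0, 0, 0, -93.5, 0.6, 0, 0, 0, 0, 0, -102, 0.6]}}

```text
time: 27.85
eef_pos: [0.5067, 0.3376, 0.2198]
tcp_rot: [-0.457, 0.89, -0.0, -0.001]
wrist_force: [-0.2, 0.1, 0.1]
gripper_width: 0.0531
finger_force: 0.0
```

```bash
python3 cv.py
python3 - <<'E'
from h import *
s=arm.read_state(); print(s["joint_pos"],s["eef_pos"])
print(world_shift((.482,.516,.2),152.5))
E
```

```text
27.85 [0.5067 0.3376 0.2198] [-0.4565  0.8897 -0.0001 -0.0014] [-0.1914  0.1171  0.1257]
roll scene 0.69 [257.7619 195.5429] 105 (0.026, 0.09) [0.4756 0.3042] 368.5857583914185
roll scene 0.69 [257.7619 195.5429] 105 (0.058, 0.09) [0.4619 0.2895] 252.24340296012815
roll scene 0.53 [257.1805 184.7942] 277 (0.026, 0.09) [0.521  0.3495] 368.5857583914185
roll scene 0.53 [257.1805 184.7942] 277 (0.058, 0.09) [0.5065 0.3341] 252.24340296012815
cover scene 0.94 [224.1907 176.1653] 472
  yellow 4 [218.5 158.5] [0.4685 0.4785] [218 158   2   2]
  blue 7 [217.     154.8571] [0.4818 0.5005] [216 153   3   5]
  blue 9 [229.     157.7778] [0.4943 0.4516] [228 156   3   5]
  blue 8 [219.375 162.75 ] [0.4515 0.4559] [219 160   2   6]
  blue 5 [231.6 175.2] [0.4238 0.3665] [231 174   2   3]
  blue 42 [224.2381 190.6429] [0.3483 0.3234] [215 183  18  12]
roll top 0.41 [254.2138 207.0483] 145 (0.026, 0.09) [0.502  0.3492] 259.85652982851025
roll top 0.41 [254.2138 207.0483] 145 (0.058, 0.09) [0.4997 0.3466] 231.77801955142058
cover top 0.83 [206.2918 215.7854] 466
  yellow 4 [194.5 206. ] [0.4973 0.5452] [194 205   2   3]
  yellow 5 [211.2 214.2] [0.4659 0.4848] [210 213   3   3]
  blue 59 [202.8983 210.    ] [0.4819 0.5148] [196 206  15   9]
  blue 23 [211.0435 227.3043] [0.4193 0.4842] [207 226  10   3]
[ 5.31816997e-01  1.28328112e-01  1.12707408e+00 -1.95551397e-05
  1.88716720e+00 -1.97808899e+00] [0.50706121 0.33777471 0.22101384]
(array([-129.1,  125.5,   20.9]), array([ 0.03, -0.05, -8.69]))
```

{"api": "jog_arm", "payload": {"targets": [-129, 125.5, 0, 0, 0, -8.7, 0.6, -129, 125.5, 0, 0, 0, -8.7, 0.6, -129, 125.5, 0, 0, 0, -8.7, 0.6, -129, 125.5, 0, 0, 0, -8.7, 0.6, -129, 125.5, 20, 0, 0, -8.7, 0.6, -129, 125.5, 20, 0, 0, -8.7, 0.6, -129, 125.5, 20, 0, 0, -8.7, 0.6]}}

```text
time: 28.85
eef_pos: [0.4814, 0.5154, 0.201]
tcp_rot: [-0.519, 0.854, -0.0, -0.001]
wrist_force: [-0.1, 0.3, 0.4]
gripper_width: 0.0527
finger_force: 0.0
```

Run:
```python
from h import *
n="scene";im=arm.snapshot(n); h=cv2.cvtColor(im,cv2.COLOR_BGR2HSV).astype(int); s=arm.read_state(); print(s["joint_pos"],s["eef_pos"],s["tcp_rot"])
print(world_shift((.482,.516,.15),152.5), proj(n,s["eef_pos"]))
for r in arm.cut_out(n,"cover")[:1]:
    m=cv2.dilate(r["region"].astype(np.uint8),np.ones((7,7)))>0; print(r["score"],cent(r["region"]),r["region"].sum())
    for nm,lo,hi in(("yellow",18,38),("blue",98,128)):
        k,l,st,c=cv2.connectedComponentsWithStats((m&(h[...,0]>=lo)&(h[...,0]<=hi)&(h[...,1]>90)).astype(np.uint8))
        for i in range(1,k): 
            if st[i,4]>1: print(nm,st[i],c[i])
for a in(62.5,):
    d=np.array([np.cos(np.radians(a)),np.sin(np.radians(a)),0])*.031
    print([proj(n,np.array([.482,.516,.138])+k*d) for k in(-1,0,1)],[proj(n,np.array([.482,.516,0])+k*d*55/31) for k in(-1,1)])
cv2.imwrite("pics/c1.png",cv2.resize(im[130:215,180:300],None,fx=6,fy=6,interpolation=cv2.INTER_CUBIC))
```

```text
[ 7.70882927e-01  3.99086317e-01  8.42923760e-01 -1.47481554e-04
  1.89947001e+00 -1.89220805e+00] [0.48182551 0.51536204 0.20230281] [-5.19378512e-01  8.54544296e-01 -5.54940677e-05  7.04228134e-05]
(array([-0.6,  0.1, 52.3]), array([-0.01,  0.  ,  0.08])) [212.03744291 141.19645676]
0.79 [221.5        177.33018868] 636
yellow [217 158   3   2   5] [218.2 158.6]
blue [216 153   3   5   6] [217.         155.16666667]
blue [228 156   4   5  12] [229.41666667 157.41666667]
blue [217 160   4   6  19] [218.26315789 162.84210526]
blue [231 174   3   3   6] [231.83333333 175.16666667]
blue [206 182  27  13  78] [217.6025641  189.01282051]
[array([216.89149361, 160.45589761]), array([214.59640768, 156.20402058]), array([212.36095977, 152.06262896])] [array([223.89707961, 194.19162604]), array([216.01350876, 178.68420662])]
```

{"api": "jog_arm", "payload": {"targets": [0, 0, 40, 0, 0, 0, 0.6, 0, 0, 70, 0, 0, 0, 0.6, 0, 0, 80, 0, 0, 0, 0.6, 0, 0, 88, 0, 0, 0, 0.6, 0, 0, 88, 0, 0, 0, 0.6, 0, 0, 88, 0, 0, 0, 0.6]}}

```text
time: 29.55
eef_pos: [0.4823, 0.5164, 0.1159]
tcp_rot: [-0.52, 0.854, 0.0, 0.001]
wrist_force: [0.3, 0.2, 0.7]
gripper_width: 0.0529
finger_force: 0.0
```

{"api": "jog_arm", "payload": {"targets": [0, 0, 0, 0, 0, 0, 0, 0, 0, 0, 0, 0, 0, 0, 0, 0, 0, 0, 0, 0, 0, 0, 0, 0, 0, 0, 0, 0, 0, 0, 0, 0, 0, 0, 0, 0, 0, 0, 0, 0, 0, 0, 0, 0, 0, 0, 0, 0, 0], "squeeze": 20}}

```text
time: 30.25
eef_pos: [0.4815, 0.516, 0.1135]
tcp_rot: [-0.52, 0.854, -0.0, -0.0]
wrist_force: [-0.3, 0.6, -0.1]
gripper_width: 0.0015
finger_force: 0.0
```

```bash
python3 cv.py
python3 - <<'E'
from h import *
s=arm.read_state(); print(proj("scene",s["eef_pos"]),proj("top",s["eef_pos"]))
im=arm.snapshot("scene"); cv2.imwrite("pics/c2.png",cv2.resize(im[125:215,175:295],None,fx=6,fy=6,interpolation=cv2.INTER_CUBIC))
h=cv2.cvtColor(im,cv2.COLOR_BGR2HSV); z=h[135:200,195:240]
for y in range(140,172): print(y,"".join("Y" if 18<=H<=38 and S>90 else "B" if 98<=H<=128 and S>90 else "r" if (H<8 or H>170) and S>90 else "k" if V<60 else "w" if V>200 else "." for H,S,V in h[y,195:250]))
E
```

```text
30.25 [0.4815 0.516  0.1135] [-0.5201  0.8541 -0.     -0.0001] [-0.2781  0.6205 -0.1177]
roll scene 0.75 [256.94  184.624] 250 (0.026, 0.09) [0.5212 0.3509] 368.5857583914185
roll scene 0.75 [256.94  184.624] 250 (0.058, 0.09) [0.5067 0.3354] 252.24340296012815
roll scene 0.52 [258.2458 195.3305] 118 (0.026, 0.09) [0.4775 0.3037] 368.5857583914185
roll scene 0.52 [258.2458 195.3305] 118 (0.058, 0.09) [0.4638 0.289 ] 252.24340296012815
cover scene 0.56 [221.4496 177.3041] 605
  yellow 7 [217.7143 158.5714] [0.4665 0.4804] [216 158   4   2]
  blue 6 [216.8333 156.1667] [0.4754 0.4946] [216 155   3   3]
  blue 6 [228.6667 158.1667] [0.4918 0.4507] [228 157   2   4]
  blue 20 [218.2 163. ] [0.4479 0.4581] [217 160   4   7]
  blue 6 [231.8333 175.1667] [0.4244 0.366 ] [231 174   3   3]
  blue 77 [217.7403 189.1039] [0.3414 0.3466] [206 183  27  12]
roll top 0.77 [256.6604 205.805 ] 159 (0.026, 0.09) [0.5065 0.34  ] 259.85652982851025
roll top 0.77 [256.6604 205.805 ] 159 (0.058, 0.09) [0.5041 0.3374] 231.77801955142058
roll top 0.47 [213.1536 213.8765] 332 (0.026, 0.09) [0.4807 0.5046] 25
[... 1481 characters left out ...]
........BB.wwwwwwwwB....wwwwwwwwwwwwww..
161 wwwwwwwww.............BBB.wwwwwwww.....wwwwwwwwwwwwwwww
162 wwwwwwwww.............BBB.wwwwwww......wwwwwwwwwwww...w
163 wwwwwwwwww............BBB.wwwwwww......wwwwwwwwwww....w
164 wwwwwwwwww............BBBBwwwwww.....wwwwwwwwwwww......
165 wwwwwwwwww............BBBBwwwww.....wwwwwwwwwwwww......
166 wwwwwwwwww............B..wwwww.....wwwwwwwwwwwwww......
167 wwwwwwwwww............wwwwwwwww....wwwwwwwwwwwwww......
168 wwwwwwwwww............wwwwwwwwww....wwwwwwwwwwwww......
169 wwwwwwwwww............wwwwwwwwww....wwwwwwwwwwwwww.....
170 wwwwwwwwww............wwwwwwwwww....wwwwwwwwwwwwww.....
171 wwwwwwwwww...........wwwwwwwwww.....wwwwwwwwwwwwww.....
```

Numbers only: the shut fingers (red, column 216) end at about row 150, right at the top of the handle, while the reported TCP projects to row 162. The reported TCP is therefore well below the true tips. I probe down gently, fingers shut, to find the tip height by touch.

{"api": "jog_arm", "payload": {"targets": [0, 0, 1.5, 0, 0, 0, 0, 0, 0, 3, 0, 0, 0, 0, 0, 0, 3, 0, 0, 0, 0]}}

```text
time: 30.9
eef_pos: [0.4818, 0.5162, 0.1129]
tcp_rot: [-0.52, 0.854, 0.0, 0.001]
wrist_force: [-1.5, -2.0, 6.5]
gripper_width: 0.0007
finger_force: 3.2
```

{"api": "jog_arm", "payload": {"targets": [0, 0, -12, 0, 0, 0, 0, 0, 0, -12, 0, 0, 0, 0.6, 0, 0, -12, 0, 0, 0, 0.6, 0, 0, -12, 0, 0, 0, 0.6, 0, 0, -12, 0, 0, 0, 0.6, 0, 0, -12, 0, 0, 0, 0.6, 0, 0, -12, 0, 0, 0, 0.6, 0, 0, 0, 0, 0, 0, 0.6, 0, 0, 3, 0, 0, 0, 0.6, 0, 0, 6, 0, 0, 0, 0.6, 0, 0, 6, 0, 0, 0, 0.6]}}

```text
time: 32.0
eef_pos: [0.4813, 0.5157, 0.1035]
tcp_rot: [-0.52, 0.854, -0.0, -0.001]
wrist_force: [0.3, 0.7, 0.2]
gripper_width: 0.0528
finger_force: 0.0
```

{"api": "jog_arm", "payload": {"targets": [0, 0, 4, 0, 0, 0, 0.6, 0, 0, 8, 0, 0, 0, 0.6, 0, 0, 12, 0, 0, 0, 0.6, 0, 0, 15, 0, 0, 0, 0.6, 0, 0, 15, 0, 0, 0, 0.6]}}

```text
time: 32.5
eef_pos: [0.4813, 0.5158, 0.0888]
tcp_rot: [-0.52, 0.854, -0.0, -0.001]
wrist_force: [0.7, 0.1, -0.4]
gripper_width: 0.0526
finger_force: 0.0
```

{"api": "jog_arm", "payload": {"targets": [0, 0, 0, 0, 0, 0, 0, 0, 0, 0, 0, 0, 0, 0, 0, 0, 0, 0, 0, 0, 0, 0, 0, 0, 0, 0, 0, 0, 0, 0, 0, 0, 0, 0, 0, 0, 0, 0, 0, 0, 0, 0], "squeeze": 20}}

```text
time: 33.1
eef_pos: [0.4814, 0.5159, 0.0893]
tcp_rot: [-0.52, 0.854, -0.0, -0.0]
wrist_force: [-1.6, -1.6, 2.9]
gripper_width: 0.0158
finger_force: 20.0
```

The cover's handle is gripped (15.8 mm). I raise the grip force, lift, and check.

{"api": "jog_arm", "payload": {"targets": [0, 0, 0, 0, 0, 0, 0, 0, 0, -15, 0, 0, 0, 0, 0, 0, -45, 0, 0, 0, 0, 0, 0, -85, 0, 0, 0, 0, 0, 0, -120, 0, 0, 0, 0, 0, 0, -120, 0, 0, 0, 0, 0, 0, -120, 0, 0, 0, 0, 0, 0, -120, 0, 0, 0, 0], "squeeze": 45}}

```text
time: 33.9
eef_pos: [0.4811, 0.5156, 0.207]
tcp_rot: [-0.52, 0.854, -0.0, -0.002]
wrist_force: [-0.7, -0.4, -2.1]
gripper_width: 0.0157
finger_force: 45.0
```

Run:
```python
from h import *
n="scene";arm.snapshot(n); s=arm.read_state(); print(s["joint_pos"],s["eef_pos"],s["tcp_rot"],s["wrist_force"],s["ft_torque"],s["gripper_width"])
for r in arm.cut_out(n,"cover")[:2]: print(r["score"],cent(r["region"]),r["region"].sum())
print(world_shift((.5075,.338,.21),145))
```

```text
[ 7.71701791e-01  4.05529524e-01  8.27354048e-01  3.87455376e-05
  1.91341112e+00 -1.89292895e+00] [0.4810078  0.5154666  0.20647301] [-5.20060679e-01  8.54126081e-01 -5.06231100e-04 -2.29594353e-03] [-0.56475505 -0.04146675 -3.18014745] [ 0.17153178 -0.0693661   0.01843024] 0.015600525091281561
0.94 [219.00641026 145.90384615] 468
(array([ 145.5, -105. ,   -3. ]), array([ 0.07, -0.27,  7.67]))
```

{"api": "jog_arm", "payload": {"targets": [145, -105, 0, 0, 0, 7.6, 0, 145, -105, 0, 0, 0, 7.6, 0, 145, -105, 0, 0, 0, 7.6, 0, 145, -105, 0, 0, 0, 7.6, 0, 145, -105, 0, 0, 0, 7.6, 0, 145, -105, 0, 0, 0, 7.6, 0, 145, -105, 0, 0, 0, 7.6, 0, 145, -105, 0, 0, 0, 7.6, 0]}}

```text
time: 34.8
eef_pos: [0.5078, 0.3402, 0.2088]
tcp_rot: [-0.463, 0.886, 0.0, -0.001]
wrist_force: [0.2, -0.5, -2.5]
gripper_width: 0.0156
finger_force: 45.0
```

```bash
cat > cm.py <<'E'
from h import *
np.set_printoptions(precision=4,suppress=True)
n="scene";im=arm.snapshot(n); s=arm.read_state(); print(s["time"],s["eef_pos"],s["tcp_rot"],s["wrist_force"],s["gripper_width"])
e=s["eef_pos"]; psi=np.degrees(2*np.arctan2(s["tcp_rot"][1],s["tcp_rot"][0]))-90; a=np.radians(psi-90); zr=e[2]-.0893
print("psi",psi,"rim z",zr)
def P(x,y,a,z):
    pr=[[x+.055*np.cos(a+k),y+.055*np.sin(a+k),z+.0025] for k in(0,np.pi)]+[[x+.048*np.cos(a+k),y+.048*np.sin(a+k),z+.032] for k in(np.radians(-65),np.radians(115))]
    return [proj(n,p).round(1) for p in pr]
print("pred lugs,catches",P(e[0],e[1],a,zr))
h=cv2.cvtColor(im,cv2.COLOR_BGR2HSV).astype(int)
for r in arm.cut_out(n,"cover")[:1]:
    m=cv2.dilate(r["region"].astype(np.uint8),np.ones((7,7)))>0; u=cent(r["region"]); print("cover",r["score"],u,r["region"].sum(),fit(n,u,[(.045,zr),(.045,zr+.116)],e[:2]),hullc(n,*e[:2],[(.045,zr),(.045,zr+.116)]))
    b=m&(h[...,0]>=98)&(h[...,0]<=128)&(h[...,1]>90)
    k,l,st,c=cv2.connectedComponentsWithStats(b.astype(np.uint8))
    for i in range(1,k):
        if st[i,4]>1: print(st[i],c[i])
    y0,y1=np.nonzero(m.any(1))[0][[0,-1]]; x0,x1=np.nonzero(m.any(0))[0][[0,-1]]; print(x0,y0)
    for y in range(y0,y1+1): print(y,"".join("B" if b[y,x] else "." if m[y,x] else " " for x in range(x0,x1+1)))
print(world_shift((.5075,.338,.21),145))
E
python3 cm.py
```

```text
34.85 [0.5078 0.3401 0.209 ] [-0.4631  0.8863  0.0001 -0.0005] [ 0.22    0.8429 -2.0653] 0.01588527635028485
psi 145.16974662657012 rim z 0.11966565607695938
pred lugs,catches [array([251.8, 164.7]), array([258.3, 181.8]), array([265.1, 160.9]), array([243. , 171.6])]
cover 0.79 [253.5095 160.5075] 999 [0.5078 0.3401] (array([253.4109, 159.7491]), 1033.1250181862852)
[249 133   6  10  36] [251.1667 137.6944]
[250 144   6   8  29] [253.1379 147.4828]
[267 161   3   4   9] [268.     162.6667]
[239 168  29  15  90] [250.7222 176.2444]
236 132
132            ........                 
133            ....B....                
134            ..BBB....                
135            ..BBBB....               
136            ..BBBB....               
137            ..BBBBB...               
138            ...BBBB..........        
139            ...BBBBB...........      
140     ..........BBBBB............     
141    ...........BBBB..............    
142   ............B.................    
143  ...............................    
144  .............B..................   
145  ..............BB
[... 976 characters left out ...]
.......................... 
170 ...BBB............................. 
171 ...BBBBB........................... 
172 .....BBBB.B........................ 
173 ......BBBBB....................B... 
174  .....BBBBBB..................BB... 
175  ......BBB....................B.... 
176   .....B.B..................BBB.... 
177    ....BBB.................BB...... 
178    .....BBB.............BBBB......  
179     ......BBBBBBBB.BBBBBBBB......   
180      .......BBBBBBBBBBBBB.......    
181       ...........BBBBBBB.......     
182         .............B.......       
183           ..................        
184                 ...........         
(array([ 1.9, -0.8, -0.9]), array([ 0.03, -0.04,  0.16]))
```

Run:
```python
from h import *
n="scene"; e=[.5078,.3401]; zr=.1197
obs=np.array([[256.7,181],[268,162.7],[241,169.7]])
def pr(p):
    x,y,a,r=p; A=[(.055,a+np.pi,.0025),(r,a-np.radians(65),.032),(r,a+np.radians(115),.032)]
    return np.array([proj(n,[x+q*np.cos(t),y+q*np.sin(t),zr+z]) for q,t,z in A])
f=least_squares(lambda p:(pr(p)-obs).ravel(),[*e,np.radians(55),.05],x_scale=[.01,.01,.1,.01]); p=f.x; print(p[:2],np.degrees(p[2]),p[3],f.fun.round(2))
# handle direction from blue bar pixels
im=arm.snapshot(n); s=arm.read_state(); print(s["eef_pos"])
for a in (45,50,55,60):
    d=np.array([np.cos(np.radians(a)),np.sin(np.radians(a)),0]); c=np.array([.5075,.338,zr+.148]); print(a,[proj(n,c+k*d).round(1) for k in(-.035,.035)])
h=cv2.cvtColor(im,cv2.COLOR_BGR2HSV).astype(int)
for y in range(124,156): print(y,"".join("Y" if 18<=H<=38 and S>90 else "B" if 98<=H<=128 and S>90 else "r" if (H<8 or H>170) and S>80 else "." for H,S,V in h[y,235:275]))
```

```text
[0.5117118 0.3395133] 43.20673960936701 0.05084933721824943 [-0.84  0.78  0.17 -1.25  0.68  0.4 ]
[0.50796493 0.33988823 0.2092231 ]
45 [array([251.6, 143.2]), array([251.1, 132.4])]
50 [array([252.5, 143.1]), array([250.2, 132.5])]
55 [array([253.5, 143. ]), array([249.3, 132.6])]
60 [array([254.4, 142.8]), array([248.4, 132.8])]
124 .....Y............r.....................
125 ..................r.....................
126 ..................rrrr..................
127 ............r.....rrrr..................
128 .YYY...YYrrr.YYYYY.rrr..................
129 ..Y...YYYrrr.YYYYY.rrr..................
130 ......YYY.rr..YYYY.rrr..................
131 ........Y.rrr.YYYY.rrr..................
132 YYY.....YYrrr.Y.YY..rr..................
133 YYY.....YY.rr.BBBY..rr..................
134 YYYYYY.YYY.rrrBBB...rr..................
135 YYYYYYYYYYYrrrBBBB..r...................
136 ..........YrrrBBBB..r...................
137 ...........rrr.BBBB.r...................
138 ............r..BBBB.r...................
139 ............r..BBBBBrr..................
140 ............rr.BBBBBrr..................
141 ............rr.BBBB.Yr..................
142 ............rrrB.YYYYr..................
143 ............rrr.YYYYYr..................
144 .............rrB.Y..B...................
145 ................BBBBB...................
146 ................BBBBB...................
147 .................BBBB...................
148 .................BBBB...................
149 .................BBBB...................
150 .................BBBBB..................
151 .................B......................
152 ........................................
153 ........................................
154 ........................................
155 ........................................
```

{"api": "jog_arm", "payload": {"targets": [2, -1, 20, 0, 0, 0, 0, 2, -1, 40, 0, 0, 0, 0, 2, -1, 55, 0, 0, 0, 0, 2, -1, 70, 0, 0, 0, 0, 2, -1, 74, 0, 0, 0, 0, 2, -1, 74, 0, 0, 0, 0, 2, -1, 74, 0, 0, 0, 0]}}

```text
time: 35.65
eef_pos: [0.5083, 0.337, 0.1366]
tcp_rot: [-0.462, 0.887, 0.0, 0.001]
wrist_force: [0.0, -0.8, -0.9]
gripper_width: 0.0158
finger_force: 45.0
```

Run:
```python
from h import *
n="scene";ims=[arm.snapshot(n) for _ in range(3)]; im=np.mean(ims,0).astype(np.uint8); s=arm.read_state(); print(s["time"],s["eef_pos"],s["tcp_rot"],s["wrist_force"])
cv2.imwrite("pics/in1.png",im); h=cv2.cvtColor(im,cv2.COLOR_BGR2HSV).astype(int)
for y in range(160,216): print(y,"".join("Y" if 15<=H<=38 and S>60 else "B" if 95<=H<=128 and S>80 else "G" if 50<=H<=85 and S>50 else "r" if (H<8 or H>170) and S>80 else "#" if V<70 else "w" if V>200 else "." for H,S,V in h[y,230:296]))
cv2.imwrite("pics/in1c.png",cv2.resize(im[150:216,215:315],None,fx=8,fy=8,interpolation=cv2.INTER_CUBIC))
```

```text
35.8 [0.50842563 0.33701675 0.13689342] [-4.62276046e-01  8.86735535e-01  6.54950686e-05  9.71899007e-04] [ 0.26436086 -0.38526137 -1.94231758]
160 ..#.wwwwwwwwwwwwwww.rr.BBww.Yrwwwwwww...ww...wwwwwwwwwwwwwwwwwww.w
161 ..#.wwwwwwwwwwwww.wwrr.BYYYYYr.wwwwwww.w....wwwwwwwwwwwwwwwwwwww.w
162 ..B.wwwwwwwwwwww..ww.rr.YYYYY.wwwwwwwww...wwwwwwwwwwwwwwwwwwwwwwww
163 ....wwwwwwwwwww....w.r.BBBBBBwwwwwwwww...wwwwwwwwwwwwwwwwwwwwwwwww
164 ..wwwwwwwwwwww.....ww...BBBBBwwwwwwwww.wwwwwwwwwwwwwwwwwwwwwwwwwww
165 .wwwwwwwwwwwww.....wwwwwBBBBBwwwwwwwww.wwwwwwwwwwwwwwwwwwwwwwwwwww
166 wwwwwwwwwwwww......wwwwwBBBBB.wwwwwww..wwwwwwwwwwwwwwwwwwwwwwwwww.
167 wwwwwwwwwwww.w.....wwwww.BBBB.wwwwww...wwwwwwwwwwwwwwwwwwwwwwwwww.
168 wwwwwwwwwwwww.......wwww.BBBB.wwwwww...wwwwwwwwwwwwwwwwwwwwwwwwwww
169 wwwwwwwwwwwww......wwwww.BB..wwwww.....wwwwwwwwwwwwwwwwwwwwwwwww.w
170 wwwwwwwwwwwww......wwwwwwwwwwwwwwww....wwwwwwwwwwwwwwwwwwwwwwwww.w
171 wwwwwwwwwwwwww......wwwwwwwwwwwwwww....wwwwwwwwwwwwwww...........w
172 wwwwwwwwwwwwww............wwwwwwwww....wwwwwwwwwwwwww............w
173 wwwwwwwwwwwwww..........wwwww
[... 2319 characters left out ...]
wwwwwwwww................YYYY.........w......YYYYYYYYYYYYYYYY
207 .....#.wwwwwww................YYYY.................YYYYYYYYYYYYYYY
208 .......#.wwwwww...............YYYY............YY...YYYYYYYYYYYYYYY
209 .........#.wwwwwww............................YYYYYYYYYYYYYYYYYYYY
210 ...........##wwwwwww................ww..YY.....YYYYYYYYYYYYYYYYYYY
211 ..............wwwwwwwwww..........ww..YYYYYY...YYYYYYwwwww.YYYYYYY
212 ..............#.wwwwwwwwwwwwwww..w...YYYYYYYYYYYYY.wwwwwww.YYYYYYY
213 ................#.wwwwwwwwwww.www...YYYYYYYYYYYYwwwwwwwwwwY.YYYYYY
214 ..................#.wwwwwww..www...YYYYYYYYYY.wwwwwwwwwwwYYYYYYYYY
215 ....................#.wwwww.www..YYYYYYYYYYwwwwwwwwwwwwwwYYYYYYYYY
```

View pics/in1c.png

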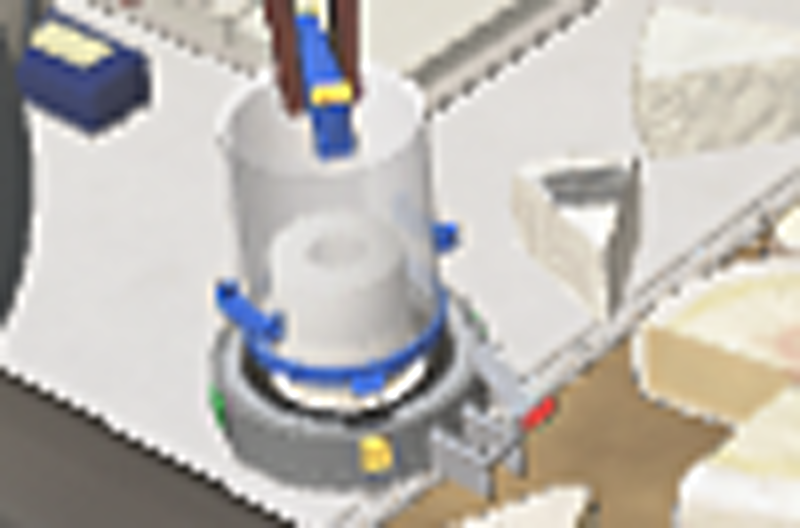

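The picture shows the cover hanging over the base around the two rolls. Its near lug is at crop (368,384) and the base's yellow mark at (376,453). The hasp is on the right with its red tip at (540,412), and a catch shows at (445,237). I compute the remaining offset and angle from these edges.

Run:
```python
from h import *
np.set_printoptions(precision=4,suppress=True)
n="scene"; zr=.0476
pts=np.array([(247,195.5),(249,196.5),(251,197.3),(263,197.3),(264.5,196.5),(266,195.3),(267,194.5),(268.5,193.5),(269.5,192.3),(270,190.5),(270.6,188)])
P=np.array([ray(n,p,zr)[:2] for p in pts])
for r in(.045,.046,None):
    if r: f=least_squares(lambda q:np.hypot(*(P-q).T)-r,[.508,.337]); 
    else: f=least_squares(lambda q:np.hypot(*(P-q[:2]).T)-q[2],[.508,.337,.045])
    print(r,f.x,(f.fun*1000).round(1))
c=np.array([.508,.337]); 
f=least_squares(lambda q:np.hypot(*(P-q).T)-.045,[.508,.337]); c=f.x
l=ray(n,[261,197.7],zr+.001)[:2]; print("lug",l-c,np.hypot(*(l-c)),np.degrees(np.arctan2(*(l-c)[::-1])))
k=np.array([.508,.3365])
for uv in([262,204.2],[262,206]):
  for a in np.radians(np.arange(-140,-110,2)):
    pass
  best=min(((np.linalg.norm(proj(n,[k[0]+.0632*np.cos(a),k[1]+.0632*np.sin(a),z])-uv),np.degrees(a),z) for a in np.radians(np.arange(-150,-100,1)) for z in np.arange(.01,.036,.002))); print(best)
print(k-c)
```

```text
0.045 [0.5071 0.3351] [ 1.3  0.  -0.1  1.6  0.5 -1.3 -1.6 -0.2  0.2 -0.4  2.6]
0.046 [0.5077 0.3362] [ 0.6 -0.4 -0.3  1.9  0.8 -1.1 -1.5 -0.2  0.1 -0.8  1.8]
None [0.5081 0.337  0.0466] [ 0.3 -0.6 -0.4  2.1  1.  -1.  -1.4 -0.2 -0.  -1.1  1.3]
lug [-0.0254 -0.0395] 0.04697599997978338 -122.69002997842497
(np.float64(0.10251415057054823), np.float64(-124.0), np.float64(0.03))
(np.float64(0.07992883329220937), np.float64(-125.00000000000001), np.float64(0.022))
[0.0009 0.0014]
```

Cover and base agree within about 1.5 mm and 2°. I lower it into the mouths.

{"api": "jog_arm", "payload": {"targets": [0, 0, 5, 0, 0, 0, 0, 0, 0, 10, 0, 0, 0, 0, 0, 0, 14, 0, 0, 0, 0, 0, 0, 17, 0, 0, 0, 0, 0, 0, 20, 0, 0, 0, 0, 0, 0, 20, 0, 0, 0, 0]}}

```text
time: 36.4
eef_pos: [0.5079, 0.3369, 0.116]
tcp_rot: [-0.462, 0.887, 0.0, 0.0]
wrist_force: [-0.3, 0.2, 2.3]
gripper_width: 0.0155
finger_force: 45.0
```

Rim at about 27 mm with only the gasket's push, so the lugs are in the mouths. I press down.

{"api": "jog_arm", "payload": {"targets": [0, 0, 3, 0, 0, 0, 0, 0, 0, 6, 0, 0, 0, 0, 0, 0, 9, 0, 0, 0, 0, 0, 0, 11, 0, 0, 0, 0, 0, 0, 11, 0, 0, 0, 0, 0, 0, 11, 0, 0, 0, 0]}}

```text
time: 37.0
eef_pos: [0.5081, 0.337, 0.1056]
tcp_rot: [-0.462, 0.887, 0.0, 0.001]
wrist_force: [-1.9, 0.2, 5.7]
gripper_width: 0.0157
finger_force: 45.0
```

{"api": "jog_arm", "payload": {"targets": [0, 0, 0, 0, 0, 5, 0, 0, 0, 0, 0, 0, 11, 0, 0, 0, 0, 0, 0, 17, 0, 0, 0, 0, 0, 0, 23, 0, 0, 0, 0, 0, 0, 29, 0, 0, 0, 0, 0, 0, 35, 0, 0, 0, 0, 0, 0, 40, 0, 0, 0, 0, 0, 0, 40, 0]}}

```text
time: 37.8
eef_pos: [0.5088, 0.3363, 0.1057]
tcp_rot: [-0.13, 0.992, -0.0, 0.001]
wrist_force: [1.0, -0.9, 6.3]
gripper_width: 0.0157
finger_force: 45.0
```

{"api": "jog_arm", "payload": {"targets": [0, 0, 0, 0, 0, 6, 0, 0, 0, 0, 0, 0, 12, 0, 0, 0, 0, 0, 0, 18, 0, 0, 0, 0, 0, 0, 24, 0, 0, 0, 0, 0, 0, 30, 0, 0, 0, 0, 0, 0, 36, 0, 0, 0, 0, 0, 0, 40, 0, 0, 0, 0, 0, 0, 40, 0, 0, 0, 0, 0, 0, 40, 0]}}

```text
time: 38.7
eef_pos: [0.5084, 0.3367, 0.1056]
tcp_rot: [0.216, 0.976, 0.0, 0.001]
wrist_force: [-0.3, -0.7, 6.6]
gripper_width: 0.0157
finger_force: 45.0
```

Run:
```python
from h import *
s=arm.read_state(); print(s["time"],s["eef_pos"],2*np.degrees(np.arctan2(s["tcp_rot"][1],s["tcp_rot"][0]))-90,s["wrist_force"],s["ft_torque"],s["joint_pos"])
```

```text
38.7 [0.50837318 0.33672129 0.10560378] 65.05443008715258 [-0.27041491 -0.66643788  6.6396113 ] [-0.27475837  0.5183996   0.01162997] [ 5.29348319e-01  1.14342277e-01  1.34630628e+00 -2.01044090e-04
  1.67951841e+00 -6.06087637e-01]
```

{"api": "jog_arm", "payload": {"targets": [0, 0, -3, 0, 0, 0, 0, 0, 0, -6, 0, 0, 0, 0, 0, 0, -8, 0, 0, 0, 0, 0, 0, -8, 0, 0, 0, 0, 0, 0, -8, 0, 0, 0, 0]}}

```text
time: 39.2
eef_pos: [0.5081, 0.3365, 0.1112]
tcp_rot: [0.216, 0.976, -0.0, -0.0]
wrist_force: [4.1, 0.5, -7.3]
gripper_width: 0.016
finger_force: 45.0
```

Rim held at 22 mm against an upward pull, so it is locked in the pocket. I release and rise.

{"api": "jog_arm", "payload": {"targets": [0, 0, 2, 0, 0, 0, 0, 0, 0, 2, 0, 0, 0, 0, 0, 0, 2, 0, 0, 0, 0.6, 0, 0, 2, 0, 0, 0, 0.6, 0, 0, 2, 0, 0, 0, 0.6, 0, 0, 2, 0, 0, 0, 0.6, 0, 0, -40, 0, 0, 0, 0.6, 0, 0, -80, 0, 0, 0, 0.6, 0, 0, -120, 0, 0, 0, 0.6, 0, 0, -120, 0, 0, 0, 0.6, 0, 0, -120, 0, 0, 0, 0.6]}}

```text
time: 40.3
eef_pos: [0.5084, 0.3371, 0.2339]
tcp_rot: [0.216, 0.976, 0.001, 0.001]
wrist_force: [-0.5, 0.2, 0.2]
gripper_width: 0.0525
finger_force: 0.0
```

Run:
```python
from h import *
np.set_printoptions(precision=4,suppress=True)
s=arm.read_state(); print(s["time"],s["eef_pos"],s["tcp_rot"],s["wrist_force"],s["gripper_width"])
for n in("scene","top"):
    im=arm.snapshot(n); cv2.imwrite(f"pics/lk_{n}.png",im); h=cv2.cvtColor(im,cv2.COLOR_BGR2HSV).astype(int)
    for r in arm.cut_out(n,"hasp_tip")[:2]: print("hasp",n,r["score"],cent(r["region"]),r["region"].sum())
    for r in arm.cut_out(n,"cover")[:1]: print("cover",n,r["score"],cent(r["region"]))
    k=proj(n,[.508,.337,.03]).astype(int)
    m=((h[...,0]<6)|(h[...,0]>172))&(h[...,1]>130); m[:, :k[0]+5]=0; m[:,k[0]+50:]=0; m[:k[1]-30]=0; m[k[1]+30:]=0
    kk,l,st,c=cv2.connectedComponentsWithStats(m.astype(np.uint8)); print(n,[(st[i].tolist(),c[i].round(1)) for i in range(1,kk) if st[i,4]>1])
n="scene"; im=cv2.imread("pics/lk_scene.png"); h=cv2.cvtColor(im,cv2.COLOR_BGR2HSV).astype(int)
for y in range(170,214): print(y,"".join("Y" if 15<=H<=38 and S>60 else "B" if 95<=H<=128 and S>80 else "G" if 50<=H<=85 and S>50 else "r" if (H<8 or H>170) and S>80 else "#" if V<70 else "w" if V>200 else "." for H,S,V in h[y,232:296]))
for th in(0,.3,.6,.7,.8,.9):
    a=np.radians(55-145); d=np.array([np.cos(a),np.sin(a),0]); H=np.array([.508,.3368,.018])+.09*d
    print(th,[proj(n,H+L*(np.sin(th)*d+np.cos(th)*np.array([0,0,1.]))).round(1) for n in("scene","top") for L in(.047,)],H)
```

```text
40.3 [0.5084 0.3371 0.2339] [0.2158 0.9764 0.0009 0.001 ] [-0.5287  0.24    0.25  ] 0.052492095812390706
hasp scene 0.54 [278.283  199.4717] 53
cover scene 0.8 [257.6422 181.1747]
scene [([281, 200, 3, 3, 6], array([282. , 201.2]))]
cover top 0.63 [256.6884 209.4512]
top [([289, 205, 1, 3, 3], array([289., 206.]))]
170 wwwwwwwwwwwwww.BBBB....wwwwwwwwwwwwwwwwwwwwwwwwwwwwwwwwwwwwwww.w
171 wwwwwwwwwwwww..BBBBwwwwwwwwwwwwwwwwww.wwwwwwwwwwwwww...........w
172 wwwwwwwwwwwww..BBBB.wwwwwwwwwwwwwwwww.wwwwwwwwwwwww............w
173 wwwwwwwwwwwww...BB..wwwwwwwwwwwwwwww..wwwwwwwwwwwww............w
174 wwwwwwwwwwwww.....wwwwwwwwwwwwwwwww...wwwwwwwwwwwwww...........w
175 wwwwwwwwwwwww.....wwwwwwwwwwwwwwww....wwwwwwwwwwwwww.......w...w
176 wwwwwwwwwwwww......wwwwwwwwwwwww.w....wwwwwwwwwwwwwwwwwwwwww...w
177 wwwwwwwwwwwww......wwwwwwwwwwwwwwww...wwwwwwwwwwwwwwwwwwwwww...w
178 wwwwwwwwwwwww......wwwwwwwwwwwwwwww....wwwwwwwwwwwwwwwwwwwww...w
179 wwwwwwwwwwwww....wwwwwwwwwwwwwww.ww....wwwwwwwwwwwwwwwwwwww....w
180 wwwwwwwwwwwwww...wwwwwwwwwwwwwww..w....wwwwwwwwwwwwwwwwwwww....w
181 wwwwwwwwwwwwww...www
[... 1994 characters left out ...]
wwwww................ww..YY.....YYYYYYYYYYYYYYYYYYY
211 ............wwwwwwwwww..........ww..YYYYYY...YYYYYYwwwww.YYYYYYY
212 ............#.wwwwwwwwwwwwwww..w...YYYYYYYYYYYYY.wwwwwww.YYYYYYY
213 ..............#.wwwwwwwwwww.www...YYYYYYYYYYYYwwwwwwwwwwY.YYYYYY
0 [array([275.9, 195.5]), array([281.2, 204.5])] [0.508  0.2468 0.018 ]
0.3 [array([278.9, 197.4]), array([284.9, 204.5])] [0.508  0.2468 0.018 ]
0.6 [array([281.8, 200.1]), array([288.4, 204.7])] [0.508  0.2468 0.018 ]
0.7 [array([282.6, 201.2]), array([289.5, 204.7])] [0.508  0.2468 0.018 ]
0.8 [array([283.4, 202.2]), array([290.4, 204.9])] [0.508  0.2468 0.018 ]
0.9 [array([284.2, 203.3]), array([291.4, 205. ])] [0.508  0.2468 0.018 ]
```

The cover is on and locked: hasp tip red at scene (282,201), meaning the hasp is open about 0.68 rad, and a catch is in front of it at (269,193). Next I turn the gripper, shut, to the outside of the hasp.

Run:
```python
from h import *
print(world_shift((.514,.190,.2),0)); print(ray("scene",[288,212],.03),ray("scene",[288,212],.05))
```

```text
(array([ -67.7, -130.1,   31. ]), array([-1.700e-01, -1.000e-02,  6.507e+01]))
[0.49520014 0.1827421  0.03      ] [0.47769406 0.16677429 0.05      ]
```

{"api": "jog_arm", "payload": {"targets": [0, 0, 0, 0, 0, 8, 0, 0, 0, 0, 0, 0, 16, 0, 0, 0, 0, 0, 0, 24, 0, 0, 0, 0, 0, 0, 32, 0, 0, 0, 0, 0, 0, 40, 0, 0, 0, 0, 0, 0, 48, 0, 0, 0, 0, 0, 0, 56, 0, 0, 0, 0, 0, 0, 65, 0, 0, 0, 0, 0, 0, 65, 0]}}

```text
time: 41.5
eef_pos: [0.5078, 0.3366, 0.2318]
tcp_rot: [0.707, 0.707, -0.001, -0.0]
wrist_force: [-0.1, 0.1, 0.3]
gripper_width: 0.0002
finger_force: 0.0
```

Run:
```python
from h import *
print(world_shift((.514,.188,.2),0),arm.read_state()["joint_pos"],arm.read_state()["gripper_width"])
```

```text
(array([-148.6,    6.3,   31.9]), array([-0.07,  0.04, -0.03])) [ 5.29550857e-01  1.33194310e-01  1.10254571e+00 -1.55755755e-05
  1.90719872e+00  5.30022574e-01] 0.00022029837459533908
```

{"api": "jog_arm", "payload": {"targets": [-147, 9, 0, 0, 0, 0, 0, -147, 9, 0, 0, 0, 0, 0, -147, 9, 0, 0, 0, 0, 0, -147, 9, 0, 0, 0, 0, 0, -147, 9, 50, 0, 0, 0, 0, -147, 9, 100, 0, 0, 0, 0, -147, 9, 150, 0, 0, 0, 0, -147, 9, 180, 0, 0, 0, 0, -147, 9, 180, 0, 0, 0, 0, -147, 9, 180, 0, 0, 0, 0]}}

```text
time: 42.5
eef_pos: [0.517, 0.1903, 0.0531]
tcp_rot: [0.706, 0.708, -0.0, -0.0]
wrist_force: [-0.2, 0.0, 0.8]
gripper_width: 0.0003
finger_force: 0.0
```

```bash
cat > m.py <<'E'
from h import *
s=arm.read_state(); print(s["time"],s["eef_pos"],s["tcp_rot"],s["wrist_force"])
n="scene"; im=arm.snapshot(n); h=cv2.cvtColor(im,cv2.COLOR_BGR2HSV).astype(int)
for y in range(150,214): print(y,"".join("Y" if 15<=H<=38 and S>60 else "B" if 95<=H<=128 and S>80 else "R" if (H<8 or H>170) and S>130 else "r" if (H<10 or H>168) and S>80 else "#" if V<70 else "w" if V>200 else "." for H,S,V in h[y,255:300]))
print(proj(n,s["eef_pos"]+[0,0,.037]))
E
python3 m.py
```

```text
42.5 [0.51703962 0.19027651 0.05311863] [ 7.05872932e-01  7.08338434e-01 -1.64737249e-04 -2.00790369e-04] [-0.209382    0.02475626  0.81731119]
150 ............wwwwwwwww......................#.
151 ..........wwwwwwwwwww##...................##.
152 ........wwwwwwwwwwwww##...................###
153 .......wwwwwwwwwwww...##.www.............####
154 ......wwwwwwwwwwww..r####..wwwwwww......####.
155 .....wwwwwwwwwww...rrr#####..........#######.
156 ...wwwwwwwwwwww...rrrr.####################..
157 ..wwwwwwwwwww.....rrrrr.#################....
158 .wwwwwwwwwww.......rrrrrr..############..r.#.
159 w..wwwwwYYY.....www.rrrrrrr..........r.rr....
160 .....BBBBYY....ww....rrrrrrrrrrrrrrrrrrr...rr
161 .BBBBBBBB.Y..www...w.rrrrrrrrrrrrrrr..r....rr
162 BBBBBBBBBB..ww...www.rrrrrrrrrrrrr....rrr.rr.
163 BBBBBBBBBBBww...wwww.rrrrrrrrrrrrr.rr.rrrrr..
164 BBBBBBBBBBBw..wwwwww.rrrrrrrrrrrrr.rr.rrrr..#
165 BBBBBBBBBBB..wwwwwww.rrrrrrrrr....#r..rrr..##
166 BBBBBBBBBBB.wwwwwwww.rrrrrrrrr....rrr.rr..##.
167 BBBBBBBBBBB.wwwwwwww.rrrrrrrrr.rrrrrrr..##.Y.
168 BBB...wwBBB.wwwwwwwwrrrrrrrrrr.rrrrr...##.Y.w
169 ..
[... 1571 characters left out ...]
.ww..RrYYYYYYYYYYYY..w
201 wwwww..BB.w.......w..wwww.RRR.YYYYYYYYYYYYYYY
202 BBBBBBBBB...........w....rRRYYYYYYYYYYYYYYYYY
203 ....B....................rrYYYYYYYYYYYYYYYYYY
204 ......YY......w...........YYYYYYYYYYYYYYYYYYY
205 .....YYYY.......w........YYYYYYYYYYYYYYYYYYYY
206 .....YYYY.........w......YYYYYYYYYYYYYYYYYYYY
207 .....YYYY.................YYYYYYYYYYYYYYYYYYY
208 .....YYYY............YY...YYYYYYYYYYYYYYYYYYY
209 .....................YYYYYYYYYYYYYYYYYYYYYYYY
210 ...........ww..YY.....YYYYYYYYYYYYYYYYYYYYYYY
211 .........ww..YYYYYY...YYYYYYwwwww.YYYYYYYYYYY
212 wwwwww..w...YYYYYYYYYYYYY.wwwwwww.YYYYYYYYYYY
213 wwww.www...YYYYYYYYYYYYwwwwwwwwwwY.YYYYYYYYY.
[289.58779756 194.50452344]
```

The fingertips show at about (288,196), just where tip = TCP + 37 mm predicts, outside the hasp. I go down behind it.

{"api": "jog_arm", "payload": {"targets": [0, 0, 15, 0, 0, 0, 0, 0, 0, 28, 0, 0, 0, 0, 0, 0, 36, 0, 0, 0, 0, 0, 0, 41, 0, 0, 0, 0, 0, 0, 41, 0, 0, 0, 0, 0, 0, 41, 0, 0, 0, 0]}}

```text
time: 43.15
eef_pos: [0.5173, 0.1898, 0.0118]
tcp_rot: [0.707, 0.708, 0.0, 0.0]
wrist_force: [-0.7, -0.9, -0.5]
gripper_width: 0.0005
finger_force: 0.0
```

{"api": "jog_arm", "payload": {"targets": [6, 0, 0, 0, 0, 0, 0, 12, 0, 0, 0, 0, 0, 0, 18, 0, 0, 0, 0, 0, 0, 24, 0, 0, 0, 0, 0, 0, 30, 0, 0, 0, 0, 0, 0, 30, 0, 0, 0, 0, 0, 0]}}

```text
time: 43.75
eef_pos: [0.5169, 0.2209, 0.0115]
tcp_rot: [0.706, 0.708, 0.0, -0.0]
wrist_force: [0.6, 0.8, 0.2]
gripper_width: 0.0005
finger_force: 0.0
```

```bash
python3 m.py | tail -32
```

```text
183 www##.#..............#####......#####..wwww..
184 www###...............#####YYY######....www..w
185 wwwr..##.............#..#.YYYY####....www.ww.
186 www.rr..##..........##rr#...YY###..w..w..www.
187 wwww.rrr..##....#..##..r....YY##.www..w.w.www
188 wwww...rrr..##....##..w....r.Y#..www..ww..www
189 wwww.r.rrrrr..##.##..w....rrr..r..ww.ww..wwww
190 wwww.Rrrrrrrrr..##.r....rrrrrr#r..wwww..wwwww
191 wwwww..rrrrrrrrrr.rr....rrrrrr.r.wwww...wYYYw
192 wwwww....rrrrrrrrrrr..wwrrrrrr.r.ww...YwwYYYY
193 wwwww.ww..rrrrrr..rr.www.rrrr..r..w..YYwwYYYY
194 wwwwwww......rrr..rr.www.rrrr..r.w..YYYwwYYYY
195 wwwwww...BBBB.rrrrrr.www.rrrr.rr..YYYYYwwYYYY
196 wwwwww...BBBBB...rrr.w.rRrrrrr.rrYYYYYY.wYYYY
197 wwwww.....BB...w..r..wRRRrrrrr..rYYYYYY.wYYYY
198 wwwww....w.B..w.......RRrrrrrr..rYYYYYYYwYYYY
199 wwwwwwwwww..Bw........R..rrrrrr.rYYYYYYY.wwYY
200 wwwwwwww...ww............rrrrr.rrYYYYYYYYY..w
201 wwwwww.BB.w.......w........rrr.r.YYYYYYYYYYYY
202 BBBBBBBBB...........w....YY.rrrYYYYYYYYYYYYYY
203 ....B....................YYYYYYYYYYYYYYYYYYYY
204 ......YY......w.........wYYYYYYYYYYYYYYYYYYYY
205 .....YYYY.......w........YYYYYYYYYYYYYYYYYYYY
206 .....YYYY.........w......YYYYYYYYYYYYYYYYYYYY
207 .....YYYY.................YYYYYYYYYYYYYYYYYYY
208 .....YYYY............YY...YYYYYYYYYYYYYYYYYYY
209 .....................YYYYYYYYYYYYYYYYYYYYYYYY
210 ...........ww..YY.....YYYYYYYYYYYYYYYYYYYYYYY
211 .........ww..YYYYYY...YYYYYYwwwww.YYYYYYYYYYY
212 wwwwww..w...YYYYYYYYYYYYY.wwwwwww.YYYYYYYYYYY
213 wwww.www...YYYYYYYYYYYYwwwwwwwwwwY.YYYYYYYYY.
[283.43225974 200.5994576 ]
```

The hasp's red tip has moved in to about (278,197.5), so it is swinging up. I keep pushing gently.

{"api": "jog_arm", "payload": {"targets": [3, 0, 0, 0, 0, 0, 0, 6, 0, 0, 0, 0, 0, 0, 9, 0, 0, 0, 0, 0, 0, 12, 0, 0, 0, 0, 0, 0, 12, 0, 0, 0, 0, 0, 0]}}

```text
time: 44.3
eef_pos: [0.517, 0.2323, 0.0116]
tcp_rot: [0.707, 0.708, 0.0, -0.0]
wrist_force: [-0.2, 0.5, 0.6]
gripper_width: 0.0004
finger_force: 0.0
```

{"api": "jog_arm", "payload": {"targets": [1.5, 0, 0, 0, 0, 0, 0, 3, 0, 0, 0, 0, 0, 0, 4, 0, 0, 0, 0, 0, 0, 4, 0, 0, 0, 0, 0, 0]}}

```text
time: 44.7
eef_pos: [0.5171, 0.2349, 0.0117]
tcp_rot: [0.707, 0.707, -0.001, 0.001]
wrist_force: [-0.2, -5.3, 0.3]
gripper_width: 0.0002
finger_force: 2.5
```

{"api": "jog_arm", "payload": {"targets": [1.5, 0, 0, 0, 0, 0, 0, 2, 0, 0, 0, 0, 0, 0]}}

```text
time: 44.9
eef_pos: [0.5171, 0.235, 0.0117]
tcp_rot: [0.707, 0.707, -0.002, 0.002]
wrist_force: [-1.2, -12.0, 4.4]
gripper_width: 0.0003
finger_force: 6.1
```

{"api": "jog_arm", "payload": {"targets": [-8, 0, 0, 0, 0, 0, 0, -25, 0, 0, 0, 0, 0, 0, -25, 0, 0, 0, 0, 0, 0, -25, 0, -40, 0, 0, 0, 0, -25, 0, -80, 0, 0, 0, 0, -25, 0, -120, 0, 0, 0, 0, -25, 0, -170, 0, 0, 0, 0, -60, 0, -200, 0, 0, 0, 0, -100, 0, -200, 0, 0, 0, 0, -140, 0, -200, 0, 0, 0, 0, -140, 0, -200, 0, 0, 0, 0]}}

```text
time: 46.0
eef_pos: [0.5176, 0.0942, 0.2123]
tcp_rot: [0.708, 0.706, 0.0, 0.001]
wrist_force: [-0.4, 0.9, 0.1]
gripper_width: 0.0003
finger_force: 0.0
```

```bash
python3 m.py | tail -40
python3 - <<'E'
from h import *
n="top"; im=arm.snapshot(n); h=cv2.cvtColor(im,cv2.COLOR_BGR2HSV).astype(int)
for q in("roll_1","cover","pick_cup","cheese_piece","spread_jar_05"):
    for r in arm.cut_out(n,q)[:2]: print(q,round(r["score"],2),cent(r["region"]).round(1))
for y in range(194,226): print(y,"".join("Y" if 15<=H<=38 and S>60 else "B" if 95<=H<=128 and S>80 else "R" if (H<8 or H>170) and S>110 else "#" if V<70 else "w" if V>190 else "." for H,S,V in h[y,236:296]))
E
```

```text
175 wwwwwwwwwww....wwwwwwwwwwwwww.......w...wwwww
176 wwwwwwwwwwww...wwwwwwwwwwwwwwwwwwwwww...wwwww
177 wwwwwwwwwwww...wwwwwwwwwwwwwwwwwwwwww...wwwww
178 wwwwwwwwwwww....wwwwwwwwwwwwwwwwwwwww...wwwww
179 wwwwwwwww.ww....wwwwwwwwwwwwwwwwwwww....wwwww
180 wwwwwwwww..w....wwwwwwwwwwwwwwwwwwww....wwwww
181 wwwwwwwwww.w....wwwwwwwwwwwwwwwwwww.....wwwww
182 wwwwwwwww..w....wwwwwwwwwwwwwwwwwww....wwwww.
183 wwwwwwwww..w....wwwwwwwwwwwwwwwwwww....wwww..
184 wwwwwwww...w....wwwwwwwwwwwwwwwwwwww...www..w
185 wwwwwww....w....wwwwwwwwwwwwwwwwwwww..www.ww.
186 wwwwww.....w.....wwwwwwwwwwwwwwwwwww..w..ww..
187 wwwwww.............wwwwwwwwwwwwwwwww..w.w.www
188 wwwwww.............wwwwwwwwwwwwwwwww..ww..www
189 wwwwww......w...w...wwwwwwwwwwwwwwww.ww..wwww
190 wwwww...........Bw...wwwwwwwwwwwww.www..wwwww
191 wwww...........BBB...wwwwwwwwwwww.www...wYYYw
192 wwwww.w........BBB...wwwwwwwwww..ww...YwwYYYY
193 wwwww.w......w.......wwwwwwwww....w..YYwwYYYY
194 wwwwwww......w.w..w.rRrwwwwww.www...YYYwwYYYY
195 wwwwwww..BBBB..w.wwrRR.wwww..www..YYYYYwwYYYY
196 wwwwww...BBBBB....wRRRrwww..ww...YYYYYY.wYYYY

[... 2438 characters left out ...]
...........................Y....YYYYYYYYYYYYYY....
216 ....................................YY....YYYYYYYYYYYYYY....
217 .................BB.........BB......Y......YYYYYYYYYYYY.....
218 .................BBBB.....BBB......YY.....YYYYYYYYYYYYY.....
219 ..................BBB.....................YYYYYYYYYYYYY.....
220 ..........................................YYYYYYYYYYYY......
221 ..........................................YYYYYYYYYYYY......
222 ..........................................YYYYYYYYYYYY......
223 ..........................................YYYYYYYYYYY.......
224 ...........................................YYYYYYYYYY.......
225 ...........................................YYYYYYYYY........
```

The red tip now sits at scene (275.5,196) and top (281,205.5), matching the fully closed hasp. In the top view the hook passes between the catch's ribs at (271,202) and (271,209). The bystanders haven't moved, so I hand in.

```bash
python3 -c "
from rig import arm
print(arm.hand_in())"
```

```text
the job is handed in; nothing more can be done
None
```

The job is handed in at about 46 s: both label rolls (only two were there) are stacked in the keeper, the cover is locked down over them, the hasp is closed over its catch, and the cheese, pick cup and jar were not moved.

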